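# Clamp a tin with the removable crank

### The job

Fit the loose crank all the way down onto the square shaft end of the worktop clamp and wind it clockwise, seen from above, for the two to three turns it takes until the tin is held firmly between the jaws, with the sprung pad pushed in about halfway and never bottomed. Fit it gently by feel, without forcing it, and at the end let go, leaving the crank seated on the shaft, the tin standing on the bed and the things around where they are.

Things in the scene. Friction and masses are not known exactly. Their poses are not given: they have to be found in the camera images.
- clamp: Fixed white and grey tin clamp, bed plate 292 x 100 mm, plate top 12 mm above the worktop. Origin on the worktop straight under the upright shaft's axis; x along the bed from the shaft to the fixed V-shaped rubber jaw, z up. A grey gear housing (76 x 80 mm about the origin, 68 mm high) carries a steel collar, top at 70 mm. Jaws up to 54 mm high. The clamped tin's axis ends up at x = 184 mm.
- shaft_end (a point): Centre of the top of the steel shaft end, 94 mm above the worktop: 24 mm square, 24 mm out of the collar, top edges chamfered 1.5 mm; x, y square to its sides and turning with it, z up. It turns with a steady friction of 0.42 Nm and stays where it is left; clamping force adds 0.0042 Nm per N. Clockwise from above closes the jaw, 4.2 mm per rad (26 mm a turn).
- crank: Loose dark steel crank, 0.26 kg, standing on its hub. Origin at the centre of the hub's underside, x along the arm to the knob, z up. Hub 40 x 40 x 30 mm, in its underside a 25.6 mm square socket, 26 mm deep, sides along x and y; fully seated, the hub rests on the collar, 24 mm below the shaft's top. Arm 20 mm wide, top at 30 mm. Counterweight behind, to x = -52 mm.
- crank_boss (a point): Grip point of the black 22 x 22 mm boss on top of the crank's hub, on the hub's axis, 54 mm above the crank's underside; the boss stands from 30 to 64 mm above the underside, sides along the crank's x and y. The knob is 60 mm away along x, so grip the boss across the arm (fingers on its y sides).
- crank_knob (a point): Middle of the crank's red, freely spinning knob: diameter 22 mm, upright from 33 to 69 mm above the crank's underside, this point at 54 mm; its axis is 60 mm from the crank's axis.
- jaw: Grey jaw sliding along the clamp's x as the shaft turns. Origin at the clamp's origin when fully open, moving with the jaw (its x in the clamp's frame is the travel, 0 to 11 mm at the start). It carries a black pad on springs, relaxed pad face 83 mm from this origin along x. The springs yield 1 mm per 25 N; it bottoms after 4.5 mm (take 4 as the limit). It meets the tin seated in the V at about 63 mm of travel.
- tin: Low closed tin can with a fruit label, 75 mm diameter, 58 mm high, about 0.26 kg, standing loose on the bed between the jaws. Origin at the centre of its underside, z up.
- spice_jar: Small spice jar with a red cap, 45 mm diameter, 106 mm high; origin under its centre. Bystander.
- salt_shaker: Salt shaker, 44 mm diameter, 90 mm high; origin under its centre. Bystander.
- mug: Brown-beige mug with a handle, 92 x 123 x 95 mm; origin under its centre. Bystander.

How it is judged:
By the outcome, as a careful person would: the job done as asked, in the order asked, and still so for the second after the job is handed in, with the robot touching nothing.
It also fails if it takes over 72 s, if anything falls off the work surface, if the arm or the gripper's body presses on something with over 40 N, if the wrist force passes 120 N, or if a joint passes its speed limit or range.

### The arm

A 6-joint arm with a two-finger parallel gripper is mounted at the origin on a cart in front of the work surface, level with it; the furniture and walls round the work are solid. World frame = base frame: x ahead of the robot, y to its left, z up, the work surface at z = 0. Lengths are in mm, angles in rad, forces in N, time in s.
With the tool pointing down it reaches from about 350 to 800 mm from the base axis. Payload 7.3 kg.
Tool frame: the origin (TCP) lies on the centre line of the jaws, within the pads' length; the fingertips stand 22 mm ahead of it and the grasp point (between the pads) lies 3 mm ahead of it; z points along the fingers, x is the direction in which the jaws open and shut, and the axes are right-handed (so a half turn about z gives the same grasp; the last joint's range is limited). The gripper opens to 85 mm and grips with 20 to 120 N. Pads are 22 mm wide; open, the fingers measure 114 mm over their backs; the gripper's body (76 mm by 85 mm) begins 54 mm behind the grasp point. The pads swing forward as they close: fully open they stand 13 mm farther back than shut.
Start: joints at [-1.494, 0.342, 1.524, -0, 1.275, -0.146], TCP at [116.026, -512.035, 253.322] pointing down, gripper open.
Joint ranges: [-2.53, 2.53], [-0.77, 2.02], [0.04, 2.7], [-1, 4.14], [0.28, 2.66], [-3.11, 3.11]. Speed limits (rad/s): [2.57, 2.57, 3.14, 3.14, 3.14, 3.14].

### API

Orientations are given as a rotation vector (axis times angle).
In Python, from workcell import sense, eyes, job_done gives the robot as it stands. The module is installed in compiled form; this text tells all that it offers.
- The arm moves only by the tool move_arm, never from a script. Its argument "steps" is a list that holds one entry, the list of rows, each a list of 6 numbers: the shift along the tool's x, y, z in mm, then the turn, a rotation vector about the tool's x, y, z in rad. A call has exactly 8 rows; each row shifts and turns the commanded pose from where the row before left it, along the tool's axes as they then stand; what a row does not reach is not made up. A row lasts 1/12 s, in which the tool goes at most 41.7 mm and 7.16 degrees, less where a joint would pass 70% of its speed; a pose out of reach is approached as far as the arm can. A call is refused whole if a number of a shift passes 41.7 or a number of a turn 0.125, either way. A call with a gripper value outside its range is refused whole. "grip" is the opening, from 0 (shut) to 1 (fully open), set as the call begins (left out, the last holds). The fingers move at their own pace and stop on an object; "force" is the grip in N (left out, the last holds). Time passes only in rows, so rows that do not move let the fingers close, or fill a call up. It gives the time, the measured TCP pose, the force and the opening at its end, in the units of the state.
- sense(): the state, without advancing time (a new reading comes with each control period).
- eyes.camera(name): name is "scene" or "top" or "wrist"; returns (picture, depth): 420x560x3 uint8, red, green, blue; 420x560 float32, mm along the optical axis (not along the pixel's ray), 0 where there is no reading.
- eyes.camera_info(name): a dict with "fx", "fy", "cx", "cy" (pixels), "dist_coeffs" ([k1, k2, p1, p2, k3] as OpenCV has them; the pictures are not rectified), "R" (3x3) and "t" (3): a world point X has camera coordinates R X + t; the wrist camera has in their place "T_tool_cam" (4x4, takes a point from camera to tool coordinates, whose origin is the TCP and whose axes are the tool frame's). Camera axes: x right, y down, z forward; pixel columns grow to the right and rows downward; lengths in mm; the calibration is good to about 2 mm. A picture is of the moment at which its call begins: read the wrist's pose just before it. camera_info takes no time and is no camera call.
- job_done(): hands the job in, once; it reports no verdict.
Trained networks look in the newest picture that a camera, given by its name, has taken for a name from the list of things; names that differ only in an ending like _2 or _b are one class to them, and where a whole thing is asked for, a point or a joint stands for the part that bears it (a point fixed in the world has none). Each returns a list of dicts, best first, with "confidence" (0 to 1); they miss things now and then, are a little off and sometimes report something else, mostly with a low value. They report only what shows in the picture. A call takes as long as a camera call.
- eyes.trace(camera, label): "region" (420x560 bool, what is visible of it) and "box" ([left, top, right, bottom] in pixels, round what is visible of it).
The state is a dict: "time": time; "joints": joint angles; "joint_velocities": joint speeds; "joint_torque": joint torques, N m; "tool_pos": TCP position; "orientation": TCP orientation; "ft_force": force on the tool from outside, world axes, zero at the start; "torque": the same for the moment, N m; "finger_gap": finger opening in mm.
Only numpy, scipy, OpenCV 4.12 (cv2) and the standard library are available. Lean on these libraries where they do the work, as an engineer would, in place of code of your own. Each camera call takes 0.05 s, during which the arm holds its last target.

## Working session

There is one attempt and no reset: what is moved stays moved. The work goes in short steps, Python scripts to look and compute and a tool call to move; the robot and the scene stay as the last step left them, time stands still between calls to the robot, and variables do not carry over. Pictures are saved under pics/ and viewed, and the job is handed in when it is done.

Besides the shell and the picture viewer there is one more tool, called after "Request:" as name([rows], argument=value, ...), one row to a line, values as JSON. move_arm: Moves the arm, as the interface text tells. Its arguments: {"type":"object","properties":{"steps":{"type":"array","items":{"type":"array","items":{"type":"array","items":{"type":"number"}}}},"grip":{"type":"number"},"force":{"type":"number"}},"required":["steps"]}

```bash
mkdir -p pics; ls
python3 - <<'E'
from workcell import sense, eyes
import cv2, numpy as np
s=sense(); print(s)
for n in ["scene","top","wrist"]:
    p,d=eyes.camera(n); cv2.imwrite(f"pics/{n}0.png",p[:,:,::-1]); np.save(f"pics/{n}0.npy",d)
    print(n,eyes.camera_info(n))
E
```

```text
pics
{'time': 0.0, 'joints': array([-1.49401059e+00,  3.42713235e-01,  1.52502697e+00, -1.82181498e-06,
        1.27538788e+00, -1.45994522e-01]), 'joint_velocities': array([-0.00096798, -0.00111183, -0.00112888, -0.00034598,  0.00017701,
        0.00132195]), 'joint_torque': array([ 8.37827429e-04, -4.33676040e+01, -2.46009064e+01, -1.73807490e-05,
        7.96985405e-03, -4.08252077e-06]), 'tool_pos': array([ 115.98999902, -511.64877508,  252.62738058]), 'orientation': array([-2.45373339e+00,  1.96003806e+00,  1.64682021e-03]), 'ft_force': array([-0.38575895, -0.07593745,  0.4806105 ]), 'torque': array([ 0.04641128, -0.00389245,  0.01552567]), 'finger_gap': 85.41194089674089}
scene {'fx': 384.4630096212035, 'fy': 384.4630096212035, 'cx': 282.52354463214584, 'cy': 211.96376979117147, 'dist_coeffs': array([-0.07467602,  0.        ,  0.        ,  0.        ,  0.        ]), 'R': array([[-0.56758711, -0.82326662,  0.00877167],
       [-0.35701879,  0.23651228, -0.90365896],
       [ 0.74187765, -0.51603683, -0.42816298]]), 't': array([443.89844279, 230.96620694, 934.20152933])}
top {'fx
[... 284 characters left out ...]
8154e-02, -2.04676076e-01],
       [ 2.03991072e-01,  1.67396622e-02, -9.78829621e-01]]), 't': array([ 143.62343066,  556.01814216, 1324.19279099])}
wrist {'fx': 304.0794656675989, 'fy': 304.0794656675989, 'cx': 282.7443089089972, 'cy': 217.7662912466859, 'dist_coeffs': array([-0.03419993,  0.        ,  0.        ,  0.        ,  0.        ]), 'T_tool_cam': array([[ 9.99999982e-01,  1.24989121e-04,  1.41926205e-04,
         2.93932023e-01],
       [-1.58981602e-04,  9.62028791e-01,  2.72947945e-01,
        -6.95437775e+01],
       [-1.02421572e-04, -2.72947963e-01,  9.62028793e-01,
        -1.19315443e+02],
       [ 0.00000000e+00,  0.00000000e+00,  0.00000000e+00,
         1.00000000e+00]])}
```

View pics/top0.png

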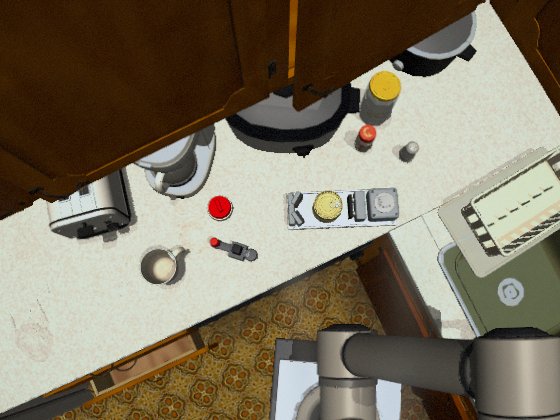

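View pics/scene0.png

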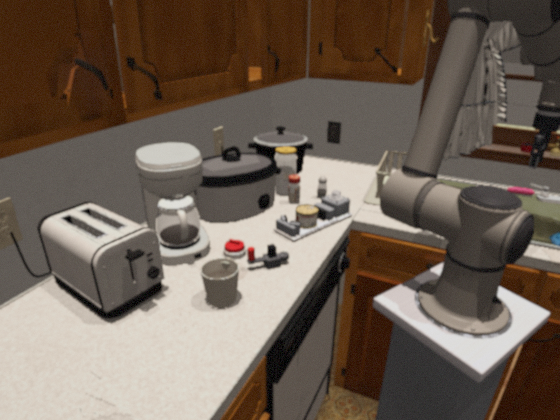

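View pics/wrist0.png

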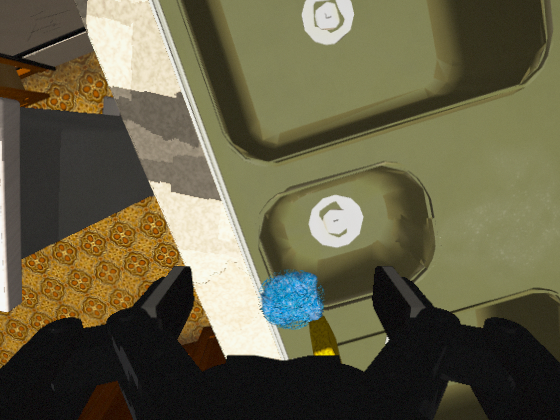

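The top view shows the clamp (shaft about (385,204), tin (328,205)) and the crank (hub about (238,250), knob (214,242)). Now I'll measure them.

```bash
cat > h.py <<'E'
import numpy as np, cv2
from workcell import sense, eyes
from scipy.spatial.transform import Rotation as Ro
def cam_pose(name, s=None):
    i=eyes.camera_info(name)
    K=np.array([[i['fx'],0,i['cx']],[0,i['fy'],i['cy']],[0,0,1.]]); D=np.array(i['dist_coeffs'])
    if 'R' in i:
        R=np.array(i['R']); t=np.array(i['t']); return K,D,R.T,-R.T@t
    T=np.array(i['T_tool_cam']); Rt=Ro.from_rotvec(s['orientation']).as_matrix()
    return K,D,Rt@T[:3,:3],Rt@T[:3,3]+s['tool_pos']
def rays(uv,P):
    K,D,R,c=P
    n=cv2.undistortPoints(np.asarray(uv,float).reshape(-1,1,2),K,D).reshape(-1,2)
    return np.c_[n,np.ones(len(n))]@R.T
def world(uv,z,P):      # depth per pixel
    return P[3]+rays(uv,P)*np.asarray(z).reshape(-1,1)
def onplane(uv,h,P):
    r=rays(uv,P); return P[3]+r*((h-P[3][2])/r[:,2:3])
def proj(X,P):
    K,D,R,c=P
    return cv2.projectPoints(np.asarray(X,float).reshape(-1,1,3),cv2.Rodrigues(R.T)[0],-R.T@c,K,D)[0].reshape(-1,2)
def cloud(d,P,m=None):
    m=(d>0) if m is None else (m&(d>0))
    v,u=np.nonzero(m); return world(np.c_[u,v],d[v,u],P),np.c_[u,v]
E
python3 - <<'E'
from h import *
p,d=eyes.camera("top"); P=cam_pose("top")
for n in ["crank","clamp","shaft_end","crank_knob","tin","jaw","mug","spice_jar","salt_shaker"]:
    r=eyes.trace("top",n)
    for q in r[:2]:
        X,_=cloud(d,P,q['region'])
        print(n,round(q['confidence'],2),q['box'],q['region'].sum(),'med',np.median(X,0).round(),'min',np.percentile(X,3,0).round(),'max',np.percentile(X,97,0).round())
E
```

```text
crank 0.73 [206.1, 235.6, 257.5, 261.4] 595 med [419. 294.  30.] min [396. 246.  -1.] max [439. 357.  69.]
clamp 0.68 [287.4, 187.6, 399.9, 231.0] 3286 med [544.  -3.  42.] min [ 496. -108.    7.] max [598. 162.  76.]
tin 0.91 [311.0, 190.6, 341.9, 221.3] 754 med [543.  68.  66.] min [512.  34.  18.] max [579. 100.  71.]
tin 0.63 [345.1, 193.1, 368.6, 225.0] 453 med [553. -11.  51.] min [521. -30.  16.] max [587.  11.  58.]
jaw 0.72 [344.8, 190.4, 368.0, 225.6] 484 med [553. -11.  51.] min [520. -32.  14.] max [590.  11.  58.]
jaw 0.45 [355.2, 122.5, 375.8, 148.9] 381 med [729. -18.  99.] min [717. -37.  15.] max [755.  -2. 110.]
mug 0.74 [141.0, 247.3, 182.6, 286.2] 1252 med [360. 488.  34.] min [314. 434.   2.] max [398. 520.  96.]
spice_jar 0.72 [353.8, 124.3, 374.9, 149.0] 415 med [728. -19.  97.] min [717. -41.   6.] max [756.  -2. 110.]
salt_shaker 0.79 [398.7, 142.5, 414.7, 160.5] 268 med [ 709. -139.   71.] min [ 699. -159.   15.] max [ 728. -125.   90.]
```

Run:
```python
from h import *
s=sense(); print(Ro.from_rotvec(s['orientation']).as_matrix().round(3), s['time'])
p=cv2.imread('pics/top0.png')
a=cv2.resize(p[180:235,280:405],None,fx=6,fy=6,interpolation=cv2.INTER_CUBIC)
cv2.imwrite('pics/topclamp.png',a)
a=cv2.resize(p[225:270,195:270],None,fx=8,fy=8,interpolation=cv2.INTER_CUBIC)
cv2.imwrite('pics/topcrank.png',a)
d=np.load('pics/top0.npy');P=cam_pose("top")
X,uv=cloud(d,P)
# shaft top
m=(abs(X[:,2]-94)<8)&(abs(X[:,0]-545)<60)&(abs(X[:,1]+75)<50); print('shaft',m.sum(),X[m].mean(0))
m=(abs(X[:,2]-68)<6)&(abs(X[:,0]-545)<60)&(abs(X[:,1]+75)<60); print('housing',m.sum(),X[m].mean(0), cv2.minAreaRect(X[m][:,:2].astype(np.float32)))
m=(abs(X[:,2]-58)<15)&(abs(X[:,0]-415)<60)&(abs(X[:,1]-290)<80)
for x,q in zip(X[m],uv[m]): print(x.round(),q,end=' ')
```

```text
[[ 0.221 -0.975  0.   ]
 [-0.975 -0.221 -0.   ]
 [ 0.    -0.    -1.   ]] 0.65
shaft 85 [564.62496612 -77.68611543  93.03667889]
housing 684 [563.37586107 -76.67128027  67.54983351] ((563.9721069335938, -70.87326049804688), (79.42726135253906, 87.7495346069336), 4.861047744750977)
[438. 354.  66.] [212 238] [438. 351.  68.] [213 238] [439. 349.  62.] [214 238] [435. 356.  66.] [211 239] [435. 353.  70.] [212 239] [435. 350.  69.] [213 239] [436. 348.  68.] [214 239] [436. 346.  66.] [215 239] [436. 343.  68.] [216 239] [437. 342.  60.] [217 239] [433. 359.  64.] [210 240] [433. 356.  65.] [211 240] [432. 352.  72.] [212 240] [432. 350.  72.] [213 240] [433. 345.  67.] [215 240] [434. 343.  63.] [216 240] [434. 340.  69.] [217 240] [430. 358.  64.] [210 241] [430. 355.  69.] [211 241] [430. 353.  69.] [212 241] [430. 350.  72.] [213 241] [430. 347.  70.] [214 241] [431. 345.  66.] [215 241] [431. 342.  72.] [216 241] [431. 340.  68.] [217 241] [433. 339.  57.] [218 241] [427. 357.  69.] [210 242] [427. 354.  71.] [211 242] [427. 352.  70.] [212 242] [428. 350.  67.] [213 242] [428. 347
[... 2449 characters left out ...]
410. 300.  60.] [232 251] [410. 297.  63.] [233 251] [410. 295.  64.] [234 251] [411. 293.  60.] [235 251] [410. 289.  68.] [236 251] [411. 288.  61.] [237 251] [411. 285.  66.] [238 251] [411. 282.  64.] [239 251] [412. 280.  55.] [240 251] [408. 300.  59.] [232 252] [408. 298.  60.] [233 252] [407. 295.  63.] [234 252] [408. 293.  59.] [235 252] [408. 290.  65.] [236 252] [408. 287.  64.] [237 252] [408. 284.  66.] [238 252] [409. 282.  60.] [239 252] [410. 281.  49.] [240 252] [406. 295.  53.] [234 253] [405. 292.  60.] [235 253] [405. 289.  67.] [236 253] [406. 287.  63.] [237 253] [406. 282.  59.] [239 253] [405. 288.  44.] [237 254] [405. 285.  51.] [238 254] [404. 282.  53.] [239 254]
```

View pics/topclamp.png

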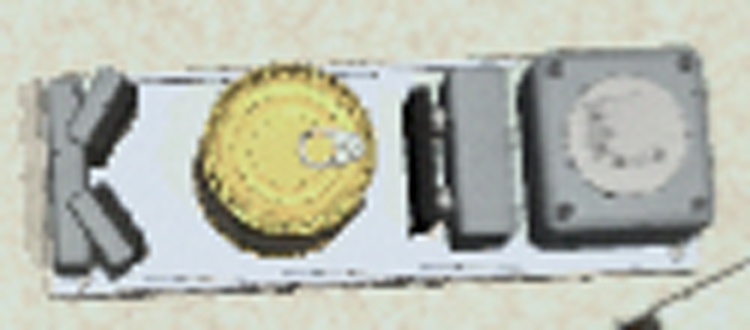

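View pics/topcrank.png

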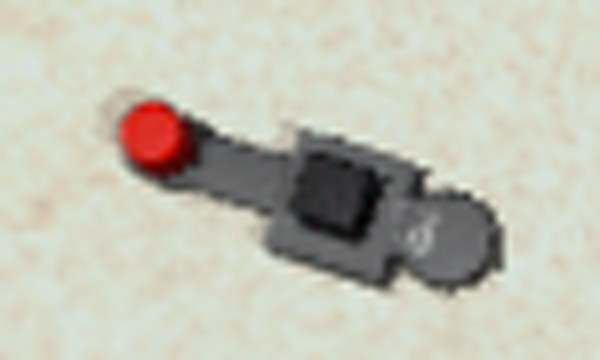

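```bash
cat >> h.py <<'E'
def down(yaw):  # tool pointing down, tool x at yaw (deg)
    a=np.radians(yaw); c,s_=np.cos(a),np.sin(a)
    return np.array([[c,s_,0],[s_,-c,0],[0,0,-1.]])
def plan(p1,yaw1,n,p0=None,R0=None,q=1):
    s=sense(); p0=s['tool_pos'] if p0 is None else np.array(p0,float)
    R=Ro.from_rotvec(s['orientation']).as_matrix() if R0 is None else R0
    R1=down(yaw1); w=Ro.from_matrix(R.T@R1).as_rotvec()/n
    d=(np.array(p1,float)-p0)/n
    cur=p0.copy(); rows=[]
    for k in range(n):
        tgt=p0+d*(k+1)
        sh=np.round(R.T@(tgt-cur),q); rw=np.round(w,4)
        rows.append([*sh,*rw]); cur=cur+R@sh; R=R@Ro.from_rotvec(rw).as_matrix()
    print(str([[float(v)+0 for v in r] for r in rows]).replace(' ',''))
    return rows
E
python3 - <<'E'
from h import *
plan([560,-75,255],-13,16)
E
```

```text
[[-20.5,-33.1,-0.1,0.0,0.0,-0.0701],[-18.1,-34.4,-0.1,0.0,0.0,-0.0701],[-15.7,-35.7,-0.1,0.0,0.0,-0.0701],[-13.2,-36.6,-0.1,0.0,0.0,-0.0701],[-10.5,-37.5,-0.1,0.0,0.0,-0.0701],[-7.9,-38.1,-0.1,0.0,0.0,-0.0701],[-5.2,-38.6,-0.1,0.0,0.0,-0.0701],[-2.5,-38.9,-0.1,0.0,0.0,-0.0701],[0.2,-38.9,-0.1,0.0,0.0,-0.0701],[3.0,-38.9,-0.2,0.0,0.0,-0.0701],[5.7,-38.5,-0.1,0.0,0.0,-0.0701],[8.3,-38.0,-0.1,0.0,0.0,-0.0701],[11.0,-37.4,-0.1,0.0,0.0,-0.0701],[13.6,-36.4,-0.1,0.0,0.0,-0.0701],[16.1,-35.5,-0.1,0.0,0.0,-0.0701],[18.6,-34.2,-0.1,0.0,0.0,-0.0701]]
```

Request:
move_arm([
  [[-20.5,-33,0,0,0,-0.07],[-18,-34.5,0,0,0,-0.07],[-15.5,-35.5,0,0,0,-0.07],[-13,-36.5,0,0,0,-0.07],[-10.5,-37.5,0,0,0,-0.07],[-8,-38,0,0,0,-0.07],[-5,-38.5,0,0,0,-0.07],[-2.5,-39,0,0,0,-0.07]],
])

```text
time: 1.32
tool_pos: [339.0, -292.8, 253.6]
orientation: [2.902, -1.201, 0.001]
ft_force: [-0.4, -0.7, 0.5]
finger_gap: 85.0
```

Request:
move_arm([
  [[0,-39,0,0,0,-0.07],[3,-39,0,0,0,-0.07],[5.5,-38.5,0,0,0,-0.07],[8,-38,0,0,0,-0.07],[11,-37.5,0,0,0,-0.07],[13.5,-36.5,0,0,0,-0.07],[16,-35.5,0,0,0,-0.07],[18.5,-34,0,0,0,-0.07]],
])

```text
time: 1.98
tool_pos: [560.7, -73.6, 253.4]
orientation: [3.122, -0.351, 0.0]
ft_force: [0.7, 0.3, 0.3]
finger_gap: 85.5
```

Run:
```python
from h import *
import pickle
eyes.camera("top")
s=sense(); print(s['time'],s['tool_pos'],s['joint_velocities'].round(3),s['joints'].round(2),Ro.from_rotvec(s['orientation']).as_matrix().round(3)[:,0])
p,d=eyes.camera("wrist"); cv2.imwrite("pics/w1.png",p[:,:,::-1]); pickle.dump((s,p,d),open('pics/w1.pkl','wb'))
```

```text
2.0333 [564.53918324 -68.98894504 253.03087762] [-0.07  -0.051  0.112 -0.02  -0.017  0.014] [-0.26  0.42  1.4   0.    1.31 -0.04] [ 0.977 -0.215  0.003]
```

View pics/w1.png

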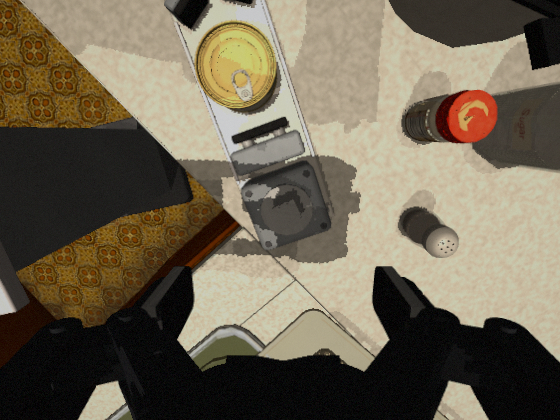

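The wrist view shows the tin at (235,65), jaw and pad at (265,140), housing and shaft at (285,203), jar at (470,115) and shaker at (432,232). I'll zoom in on the shaft.

Run:
```python
from h import *
import pickle
s,p,d=pickle.load(open('pics/w1.pkl','rb')); P=cam_pose('wrist',s)
a=p[155:255,225:345,::-1].astype(float); a=np.clip((a/255)**0.5*255,0,255).astype(np.uint8)
cv2.imwrite('pics/w1z.png',cv2.resize(a,None,fx=6,fy=6,interpolation=cv2.INTER_CUBIC))
X,uv=cloud(d,P)
m=(abs(X[:,2]-94)<5)&(abs(X[:,0]-564)<40)&(abs(X[:,1]+77)<40); S=X[m]; print('shaft',m.sum(),np.median(S,0),cv2.minAreaRect(S[:,:2].astype(np.float32)))
m=(abs(X[:,2]-68)<5)&(abs(X[:,0]-564)<60)&(abs(X[:,1]+77)<60);S=X[m]; print('housing',m.sum(),np.median(S,0),cv2.minAreaRect(S[:,:2].astype(np.float32)))
# tin
m=(abs(X[:,2]-70)<6)&(abs(X[:,0]-545)<60)&(abs(X[:,1]-70)<60);S=X[m]; print('tin',m.sum(),S.mean(0),np.percentile(S,[1,99],axis=0))
m=(abs(X[:,2]-50)<9)&(abs(X[:,0]-555)<70)&(abs(X[:,1]+5)<22);S=X[m]; print('jaw',m.sum(),S.mean(0),cv2.minAreaRect(S[:,:2].astype(np.float32)))
img=np.zeros((480,640),np.uint8)
```

```text
shaft 615 [567.25026997 -77.00868391  92.46166368] ((567.2108764648438, -77.6666259765625), (24.108097076416016, 23.904497146606445), 12.939530372619629)
housing 4219 [568.96213686 -71.37082706  66.84535097] ((567.2446899414062, -77.51145935058594), (77.6601333618164, 73.6451416015625), 7.286870956420898)
tin 5371 [550.00738832  67.87902423  65.81583974] [[514.75551408  31.51038565  64.06935122]
 [585.27903544 102.12691075  69.39226145]]
jaw 2080 [561.23616623 -10.51189231  51.83109432] ((559.93505859375, -6.922882080078125), (77.09969329833984, 40.162776947021484), 0.19573724269866943)
```

View pics/w1z.png

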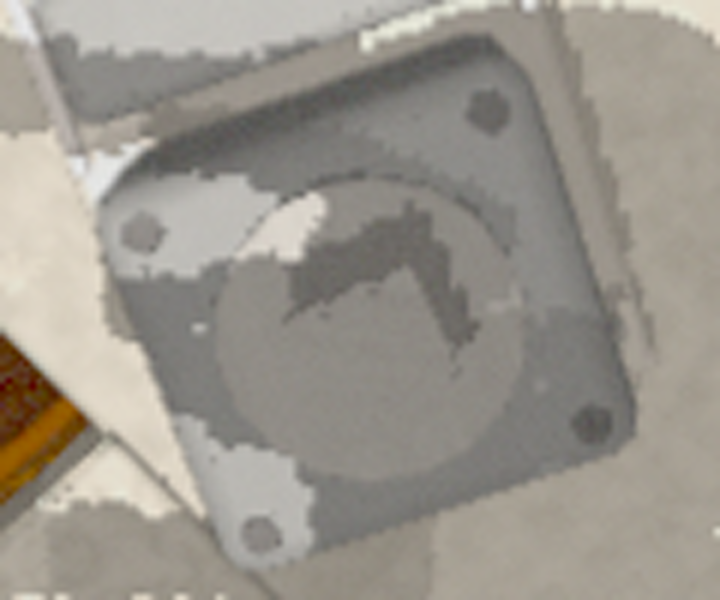

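```bash
cat >> h.py <<'E'
def sqfit(S,inner=0.02):
    best=None
    for a in np.arange(0,90,0.5):
        r=np.radians(a); M=np.array([[np.cos(r),np.sin(r)],[-np.sin(r),np.cos(r)]])
        q=S[:,:2]@M.T; lo=np.percentile(q,100*inner,0); hi=np.percentile(q,100-100*inner,0)
        A=np.prod(hi-lo)
        if best is None or A<best[0]: best=(A,a,M.T@((lo+hi)/2),hi-lo)
    return best
E
python3 - <<'E'
from h import *
import pickle
s,p,d=pickle.load(open('pics/w1.pkl','rb')); P=cam_pose('wrist',s)
X,uv=cloud(d,P)
m=(X[:,2]>86)&(X[:,2]<102)&(abs(X[:,0]-567)<30)&(abs(X[:,1]+77)<30);S=X[m]
for i in [0.003,.01,.02,.04]: print('shaft',sqfit(S,i))
m=(abs(X[:,2]-68)<6)&(abs(X[:,0]-567)<60)&(abs(X[:,1]+77)<60);S=X[m]
for i in [.003,.01]: print('hous',sqfit(S,i))
for yaw in (96,97,98):
    a=np.radians(yaw); o=np.array([567.2,-77.6]); q=(X[:,:2]-o)@np.array([[np.cos(a),-np.sin(a)],[np.sin(a),np.cos(a)]])
    print(yaw)
    for zc in (50,):
        m=(abs(q[:,1])<22)&(q[:,0]>35)&(q[:,0]<105)&(X[:,2]>10)
        for b in np.arange(36,104,2):
            k=m&(abs(q[:,0]-b)<1); 
            if yaw==97: print(b,k.sum(),X[k,2].mean().round(1) if k.any() else '',np.percentile(X[k,2],90).round(1) if k.any() else '')
    mm=(q[:,0]>40)&(q[:,0]<70)&(X[:,2]>45); 
    m3=(abs(X[:,2]-12)<5)&(q[:,0]>60)&(q[:,0]<240)
    for b in (70,105,205): 
        k=m3&(abs(q[:,0]-b)<8); print('bed edges',b,np.percentile(q[k,1],[2,98]) if k.any() else 0)
E
```

```text
shaft (np.float64(574.2073516342765), np.float64(12.5), array([567.24810304, -77.61123317]), array([24.06526779, 23.86041812]))
shaft (np.float64(563.4368758179822), np.float64(14.5), array([567.24087773, -77.47996667]), array([23.79773486, 23.67607165]))
shaft (np.float64(538.7851115214547), np.float64(12.5), array([567.33230886, -77.33266088]), array([23.30241342, 23.12142961]))
shaft (np.float64(494.7551366093708), np.float64(9.0), array([567.21454355, -77.14305404]), array([22.2880069 , 22.19826738]))
hous (np.float64(5646.309584272628), np.float64(7.0), array([567.23162101, -77.36564993]), array([77.3528132 , 72.99423706]))
hous (np.float64(5449.450970242921), np.float64(7.0), array([567.35802466, -77.1981514 ]), array([75.88930314, 71.80789314]))
96
bed edges 70 [-47.31508873  49.43765293]
bed edges 105 [-214.10251188   48.39305629]
bed edges 205 [-43.60304816  50.82874888]
97
36 104 71.1 65.0
38 255 38.0 60.2
40 49 11.0 11.9
42 54 10.9 11.8
44 20 10.9 11.8
46 1 47.8 47.8
48 70 50.8 52.1
50 77 52.3 53.2
52 80 52.7 53.7
54 87 52.6 53.5
56 78 52.6 53.5
58 86 52.7 53.7
60 84 52.6 53.5
62 85 52.6 53.5
64 85 52.7 53.6
66 83 52.7 53.7
68 86 52.6 53.5
70 84 52.4 53.3
72 87 50.8 52.0
74 71 26.6 39.4
76 68 24.5 39.0
78 68 25.8 38.9
80 97 41.1 50.6
82 87 50.9 51.9
84 86 50.7 51.6
86 90 50.7 51.6
88 53 50.1 51.2
90 29 11.2 12.0
92 62 11.2 12.1
94 60 11.0 11.9
96 60 11.1 12.0
98 63 11.0 11.7
100 60 10.9 11.8
102 60 11.0 11.7
bed edges 70 [-48.52908687  48.23697454]
bed edges 105 [-211.62746337   46.50484272]
bed edges 205 [-47.09210323  47.18620263]
98
bed edges 70 [-49.7014404   47.01979681]
bed edges 105 [-207.81019938   44.6468806 ]
bed edges 205 [-50.29674688  43.54515784]
```

Run:
```python
from h import *
s=sense();print(s['tool_pos'],s['time'])
plan([413,286,253],-13,12)
```

```text
[562.36930381 -71.39126363 252.73229918] 2.0833
[[-18.7,-26.3,0.0,-0.0001,-0.0001,0.0005],[-18.6,-26.4,0.0,-0.0001,-0.0001,0.0005],[-18.7,-26.3,0.0,-0.0001,-0.0001,0.0005],[-18.7,-26.3,0.0,-0.0001,-0.0001,0.0005],[-18.8,-26.3,0.0,-0.0001,-0.0001,0.0005],[-18.7,-26.3,0.0,-0.0001,-0.0001,0.0005],[-18.7,-26.2,0.0,-0.0001,-0.0001,0.0005],[-18.8,-26.3,0.0,-0.0001,-0.0001,0.0005],[-18.8,-26.3,-0.1,-0.0001,-0.0001,0.0005],[-18.8,-26.2,0.0,-0.0001,-0.0001,0.0005],[-18.8,-26.3,0.0,-0.0001,-0.0001,0.0005],[-18.8,-26.2,0.0,-0.0001,-0.0001,0.0005]]
```

Request:
move_arm([
  [[-18.8,-26.3,0,0,0,0],[-18.8,-26.3,0,0,0,0],[-18.8,-26.3,0,0,0,0],[-18.8,-26.3,0,0,0,0],[-18.8,-26.3,0,0,0,0],[-18.8,-26.3,0,0,0,0],[-18.8,-26.3,0,0,0,0],[-18.8,-26.3,0,0,0,0]],
])

```text
time: 2.75
tool_pos: [459.6, 164.3, 253.4]
orientation: [3.121, -0.359, 0.0]
ft_force: [0.9, -0.8, 0.2]
finger_gap: 85.4
```

Request:
move_arm([
  [[-18.8,-26.3,0,0,0,0],[-18.8,-26.3,0,0,0,0],[-18.8,-26.3,0,0,0,0],[-16,-24,0,0,0,0],[0,0,0,0,0,0],[0,0,0,0,0,0],[0,0,0,0,0,0],[0,0,0,0,0,0]],
], grip=0.7)

```text
time: 3.42
tool_pos: [413.8, 279.1, 253.2]
orientation: [3.12, -0.36, 0.0]
ft_force: [0.4, -0.4, -0.8]
finger_gap: 59.9
```

Run:
```python
from h import *
import pickle
s=sense(); print(s['time'],s['tool_pos'],s['joint_velocities'].round(3),s['finger_gap'],Ro.from_rotvec(s['orientation']).as_matrix().round(4))
p,d=eyes.camera("wrist"); cv2.imwrite("pics/w2.png",p[:,:,::-1]); pickle.dump((s,p,d),open('pics/w2.pkl','wb'))
P=cam_pose('wrist',s); X,uv=cloud(d,P)
near=(abs(X[:,0]-415)<90)&(abs(X[:,1]-300)<110)
m=near&(X[:,2]>56)&(X[:,2]<72)
# cluster by x,y
b=m&(np.hypot(X[:,0]-415,X[:,1]-290)<25); k=m&(np.hypot(X[:,0]-428,X[:,1]-348)<25)
for i in [.003,.02]: print('boss',b.sum(),sqfit(X[b],i), np.median(X[b,2]))
kk=X[k]; print('knob',k.sum(),cv2.minEnclosingCircle(kk[:,:2].astype(np.float32)),kk.mean(0))
h=near&(X[:,2]>22)&(X[:,2]<38)&(np.hypot(X[:,0]-415,X[:,1]-290)<30)
print('hub',h.sum(),sqfit(X[h],.01))
```

```text
3.4167 [413.78565831 279.10202888 253.2433911 ] [-0.008 -0.    -0.003  0.004  0.001  0.004] 59.91328270431696 [[ 9.738e-01 -2.274e-01  1.000e-04]
 [-2.274e-01 -9.738e-01 -5.000e-04]
 [ 2.000e-04  4.000e-04 -1.000e+00]]
boss 449 (np.float64(463.56551088967797), np.float64(77.0), array([418.40691423, 291.11741142]), array([22.2042978 , 20.87728759])) 62.304894735739424
boss 449 (np.float64(445.09238121126197), np.float64(80.0), array([418.47261314, 291.0941406 ]), array([21.62524481, 20.58207364])) 62.304894735739424
knob 374 ((431.8243103027344, 348.93157958984375), 10.766348838806152) [431.98311118 349.24897256  66.88585522]
hub 1036 (np.float64(2235.1874003103962), np.float64(77.0), array([418.107135  , 289.27347732]), array([57.4151829 , 38.93024958]))
```

View pics/w2.png

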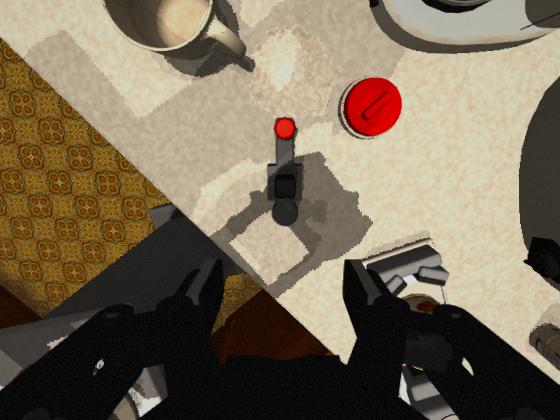

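The wrist view shows the crank with its knob at (285,128) and boss at (285,187); the tool is already in line with the arm. Going down on the boss.

Request:
move_arm([
  [[1.8,-12.5,20,0,0,0],[0,0,30,0,0,0],[0,0,32,0,0,0],[0,0,32,0,0,0],[0,0,30,0,0,0],[0,0,24,0,0,0],[0,0,16,0,0,0],[0,0,10,0,0,0]],
])

```text
time: 4.13
tool_pos: [417.6, 290.5, 57.3]
orientation: [3.119, -0.36, -0.004]
ft_force: [0.0, -0.1, -1.1]
finger_gap: 59.8
```

Request:
move_arm([
  [[0,0,0,0,0,0],[0,0,0,0,0,0],[0,0,0,0,0,0],[0,0,0,0,0,0],[0,0,0,0,0,0],[0,0,0,0,0,0],[0,0,0,0,0,0],[0,0,0,0,0,0]],
], grip=0, force=60)

```text
time: 4.8
tool_pos: [418.8, 292.2, 60.6]
orientation: [-3.12, 0.357, -0.004]
ft_force: [-0.2, -2.0, 6.2]
finger_gap: 20.9
```

Run:
```python
from h import *
s=sense(); print(s['time'],s['tool_pos'],s['joint_velocities'].round(3),s['finger_gap'],s['ft_force'],Ro.from_rotvec(s['orientation']).as_matrix().round(4)[:,0])
p,d=eyes.camera("wrist"); cv2.imwrite("pics/w3.png",p[:,:,::-1])
```

```text
4.8 [418.84266989 292.24654657  60.6105833 ] [-0.001  0.001 -0.002 -0.    -0.     0.001] 20.932757635373612 [-0.19122532 -2.03051555  6.2162046 ] [ 0.9741 -0.2259  0.0025]
```

View pics/w3.png

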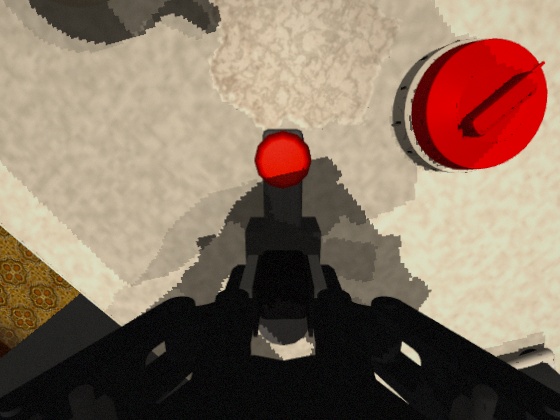

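Gripped: gap 20.9 mm, hub in line with the tool. Lifting and checking the weight.

Request:
move_arm([
  [[0,0,-6,0,0,0],[0,0,-15,0,0,0],[0,0,-25,0,0,0],[0,0,-28,0,0,0],[0,0,-28,0,0,0],[0,0,-26,0,0,0],[0,0,-18,0,0,0],[0,0,-8,0,0,0]],
])

```text
time: 5.52
tool_pos: [418.5, 292.4, 216.2]
orientation: [-3.119, 0.357, -0.006]
ft_force: [0.2, -0.0, -2.7]
finger_gap: 20.8
```

Run:
```python
from h import *
s=sense(); print(s['time'],s['tool_pos'],s['joint_velocities'].round(3),s['finger_gap'],s['ft_force'],s['torque'])
plan([470,-75,225],12.6,16)
```

```text
5.5167 [418.45989147 292.40453725 216.20381692] [-0.    -0.062 -0.095 -0.     0.194 -0.   ] 20.789102386218538 [ 0.18714465 -0.03221631 -2.74054427] [0.07261446 0.01640129 0.04402933]
[[8.3,21.6,-0.6,-0.0001,-0.0002,-0.028],[7.7,21.9,-0.6,-0.0001,-0.0002,-0.028],[7.1,22.1,-0.5,-0.0001,-0.0002,-0.028],[6.5,22.2,-0.6,-0.0001,-0.0002,-0.028],[5.9,22.5,-0.6,-0.0001,-0.0002,-0.028],[5.2,22.6,-0.6,-0.0001,-0.0002,-0.028],[4.6,22.7,-0.5,-0.0001,-0.0002,-0.028],[3.9,22.8,-0.6,-0.0001,-0.0002,-0.028],[3.3,23.0,-0.6,-0.0001,-0.0002,-0.028],[2.7,23.0,-0.6,-0.0001,-0.0002,-0.028],[2.0,23.1,-0.5,-0.0001,-0.0002,-0.028],[1.4,23.2,-0.6,-0.0001,-0.0002,-0.028],[0.7,23.2,-0.6,-0.0001,-0.0002,-0.028],[0.1,23.1,-0.5,-0.0001,-0.0002,-0.028],[-0.6,23.2,-0.6,-0.0001,-0.0002,-0.028],[-1.2,23.2,-0.5,-0.0001,-0.0002,-0.028]]
```

Weight reads −2.7 N, so the crank is held. Next, beside the shaft for a steady look.

Request:
move_arm([
  [[8,21.5,-1,0,0,-0.028],[7.5,22,0,0,0,-0.028],[7,22,-1,0,0,-0.028],[6.5,22,0,0,0,-0.028],[6,22.5,-1,0,0,-0.028],[5,22.5,0,0,0,-0.028],[4.5,22.5,-1,0,0,-0.028],[4,23,-1,0,0,-0.028]],
])

```text
time: 6.18
tool_pos: [442.2, 107.8, 217.5]
orientation: [3.141, -0.004, -0.003]
ft_force: [0.2, 0.4, -2.1]
finger_gap: 21.0
```

Request:
move_arm([
  [[3.5,23,-1,0,0,-0.028],[2.5,23,0,0,0,-0.028],[2,23,-1,0,0,-0.028],[1.5,23,0,0,0,-0.028],[0.5,23,-1,0,0,-0.028],[0,23,0,0,0,-0.028],[-0.5,23,-1,0,0,-0.028],[-1,23,0,0,0,-0.028]],
])

```text
time: 6.85
tool_pos: [468.2, -74.8, 221.6]
orientation: [-3.122, -0.347, 0.002]
ft_force: [0.5, 0.2, -2.8]
finger_gap: 21.0
```

Request:
move_arm([
  [[0,0,0,0,0,0],[0,0,0,0,0,0],[0,0,0,0,0,0],[0,0,0,0,0,0],[0,0,0,0,0,0],[0,0,0,0,0,0],[0,0,0,0,0,0],[0,0,0,0,0,0]],
])

```text
time: 7.52
tool_pos: [468.7, -73.6, 222.3]
orientation: [3.122, 0.346, 0.0]
ft_force: [-0.9, 0.3, -2.3]
finger_gap: 20.9
```

Run:
```python
from h import *
import pickle
s=sense(); print(s['time'],s['tool_pos'],s['joint_velocities'].round(3),s['joints'].round(2),s['finger_gap'],s['ft_force'],Ro.from_rotvec(s['orientation']).as_matrix().round(4))
p,d=eyes.camera("wrist"); cv2.imwrite("pics/w4.png",p[:,:,::-1]); pickle.dump((s,p,d),open('pics/w4.pkl','wb'))
P=cam_pose('wrist',s); X,uv=cloud(d,P)
m=(X[:,2]>86)&(X[:,2]<102)&(abs(X[:,0]-567)<30)&(abs(X[:,1]+77)<30);S=X[m]
for i in [0.003,.01,.02]: print('shaft',m.sum(),sqfit(S,i),cv2.minAreaRect(S[:,:2].astype(np.float32)))
m=(abs(X[:,2]-68)<6)&(abs(X[:,0]-567)<60)&(abs(X[:,1]+77)<60);S=X[m]
for i in [.003,.01]: print('hous',sqfit(S,i))
# crank in hand
Rt=Ro.from_rotvec(s['orientation']).as_matrix(); q=(X-s['tool_pos'])@Rt
hsv=cv2.cvtColor(p,cv2.COLOR_RGB2HSV); v=hsv[uv[:,1],uv[:,0]]
red=((v[:,0]<8)|(v[:,0]>172))&(v[:,1]>150)&(np.hypot(q[:,0],q[:,1]+60)<25)&(q[:,2]<30)
print('knob tool',q[red].mean(0),np.median(q[red],0),cv2.minEnclosingCircle(q[red][:,:2].astype(np.float32)))
a=p[100:330,130:460,::-1].astype(float); a=((a/255)**0.5*255).astype(np.uint8)
cv2.imwrite('pics/w4z.png',cv2.resize(a,None,fx=2.4,fy=2.4,interpolation=cv2.INTER_CUBIC))
```

```text
7.5167 [468.74844189 -73.5815594  222.34593108] [-0.003 -0.    -0.    -0.001 -0.002  0.001] [-0.32  0.28  1.71 -0.    1.16 -0.54] 20.909447039948407 [-0.89969781  0.34199774 -2.25026824] [[ 9.758e-01  2.188e-01  1.000e-04]
 [ 2.188e-01 -9.758e-01 -1.000e-04]
 [ 1.000e-04  1.000e-04 -1.000e+00]]
shaft 797 (np.float64(594.5982611682193), np.float64(13.0), array([567.31566535, -77.90905985]), array([24.33179362, 24.43709126])) ((567.2988891601562, -77.96682739257812), (24.70583724975586, 24.886211395263672), 12.610333442687988)
shaft 797 (np.float64(579.1652594416879), np.float64(12.0), array([567.14737431, -77.86405891]), array([23.93212769, 24.20032464])) ((567.2988891601562, -77.96682739257812), (24.70583724975586, 24.886211395263672), 12.610333442687988)
shaft 797 (np.float64(557.4341161944324), np.float64(13.5), array([567.04918921, -77.83795646]), array([23.4063565 , 23.81550141])) ((567.2988891601562, -77.96682739257812), (24.70583724975586, 24.886211395263672), 12.610333442687988)
hous (np.float64(5572.534749249765), np.float64(7.5), array([566.36702235, -77.39129297]), array([76.48901579, 72.8540522 ]))
hous (np.float64(5414.7729924586565), np.float64(6.5), array([566.31672788, -77.29427399]), array([75.52901434, 71.69129691]))
knob tool [  0.21583233 -59.02934441  -6.34839755] [  0.12720236 -59.14080332  -6.67279464] ((0.17374753952026367, -58.407859802246094), 10.790572166442871)
```

View pics/w4.png

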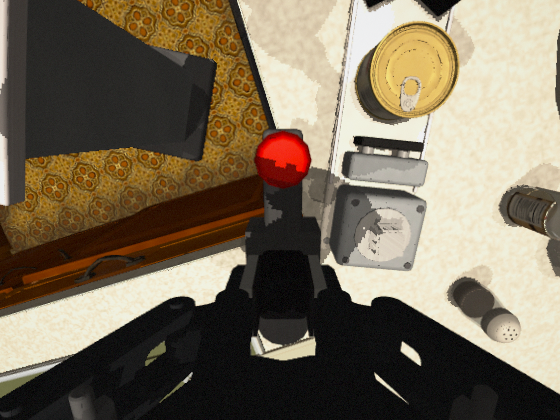

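The wrist view shows the shaft and collar at about (388,228), with the knob, held crank and tool aligned with the shaft square to within 0.1°. Moving over the shaft.

Request:
move_arm([
  [[10,2.6,0,0,0,0],[17,4.4,0,0,0,0],[20,5.2,0,0,0,0],[20,5.2,3,0,0,0],[16,4.1,8,0,0,0],[8.2,2.1,14,0,0,0],[4,1,14,0,0,0],[0,0,10,0,0,0]],
])

```text
time: 8.23
tool_pos: [567.4, -77.0, 171.7]
orientation: [-3.122, -0.345, 0.002]
ft_force: [-0.9, 1.3, -3.5]
finger_gap: 20.9
```

Request:
move_arm([
  [[0,0,4,0,0,0],[0,0,2,0,0,0],[0,0,0,0,0,0],[0,0,0,0,0,0],[0,0,0,0,0,0],[0,0,0,0,0,0],[0,0,0,0,0,0],[0,0,0,0,0,0]],
])

```text
time: 8.9
tool_pos: [567.1, -77.2, 167.7]
orientation: [3.122, 0.345, 0.001]
ft_force: [-0.6, -0.2, -2.1]
finger_gap: 21.2
```

Run:
```python
from h import *
s=sense(); print(s['time'],s['tool_pos'],s['ft_force'],s['torque'],np.degrees(np.arctan2(*Ro.from_rotvec(s['orientation']).as_matrix()[[1,0],0])))
d=np.array([566.95,-76.75,0])-s['tool_pos']; print((d@Ro.from_rotvec(s['orientation']).as_matrix()).round(2))
for n in("wrist","scene"):
  p,dd=eyes.camera(n); cv2.imwrite(f"pics/{n}5.png",p[:,:,::-1])
a=p[180:250,270:380,::-1]; cv2.imwrite('pics/s5z.png',cv2.resize(a,None,fx=6,fy=6,interpolation=cv2.INTER_CUBIC))
```

```text
8.9 [567.08394336 -77.22638906 167.65884782] [-0.61730398 -0.2336212  -2.13320051] [-0.0408692  -0.04796756  0.01617815] 12.603255652547876
[-1.1000e-01 -5.6000e-01  1.6766e+02]
```

View pics/wrist5.png

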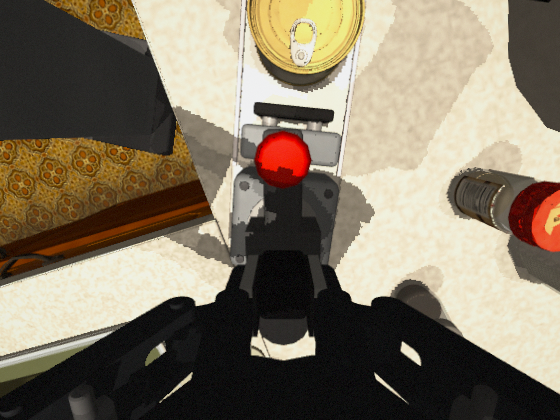

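View pics/s5z.png

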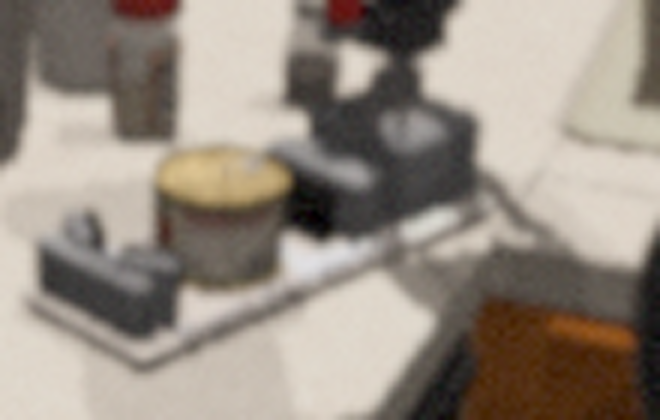

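Request:
move_arm([
  [[-0.1,-0.5,2.5,0,0,0],[0,0,2.5,0,0,0],[0,0,2.5,0,0,0],[0,0,2,0,0,0],[0,0,1,0,0,0],[0,0,1,0,0,0],[0,0,1,0,0,0],[0,0,1,0,0,0]],
])

```text
time: 9.67
tool_pos: [566.9, -76.7, 153.7]
orientation: [3.123, 0.345, 0.0]
ft_force: [0.0, -0.4, -2.7]
finger_gap: 21.0
```

Request:
move_arm([
  [[0,0,1,0,0,0],[0,0,1,0,0,0],[0,0,1,0,0,0],[0,0,1,0,0,0],[0,0,0,0,0,0],[0,0,0,0,0,0],[0,0,0,0,0,0],[0,0,0,0,0,0]],
])

```text
time: 10.33
tool_pos: [566.8, -76.7, 149.9]
orientation: [3.122, 0.345, 0.0]
ft_force: [-0.1, -0.2, -2.0]
finger_gap: 20.5
```

No contact force at 150 (socket edge should be below the shaft top). Continuing gently.

Request:
move_arm([
  [[0,0,1,0,0,0],[0,0,1,0,0,0],[0,0,1,0,0,0],[0,0,1,0,0,0],[0,0,1,0,0,0],[0,0,1,0,0,0],[0,0,0,0,0,0],[0,0,0,0,0,0]],
])

```text
time: 11.0
tool_pos: [566.8, -76.7, 143.7]
orientation: [3.123, 0.345, -0.0]
ft_force: [-0.5, 0.3, -2.4]
finger_gap: 20.8
```

Request:
move_arm([
  [[0,0,1.5,0,0,0],[0,0,1.5,0,0,0],[0,0,1.5,0,0,0],[0,0,1.5,0,0,0],[0,0,1.5,0,0,0],[0,0,0.5,0,0,0],[0,0,0,0,0,0],[0,0,0,0,0,0]],
])

```text
time: 11.67
tool_pos: [566.8, -76.7, 135.8]
orientation: [3.122, 0.345, -0.0]
ft_force: [0.2, -0.5, -3.1]
finger_gap: 21.1
```

Request:
move_arm([
  [[0,0,0.8,0,0,0],[0,0,0.8,0,0,0],[0,0,0.8,0,0,0],[0,0,0.8,0,0,0],[0,0,0.4,0,0,0],[0,0,0.4,0,0,0],[0,0,0,0,0,0],[0,0,0,0,0,0]],
])

```text
time: 12.33
tool_pos: [566.9, -76.8, 132.3]
orientation: [3.122, 0.345, 0.001]
ft_force: [-2.5, -0.4, 4.5]
finger_gap: 21.1
```

Request:
move_arm([
  [[0,0,0.4,0,0,0],[0,0,0.4,0,0,0],[0,0,0.4,0,0,0],[0,0,0,0,0,0],[0,0,0,0,0,0],[0,0,0,0,0,0],[0,0,0,0,0,0],[0,0,0,0,0,0]],
])

```text
time: 13.0
tool_pos: [567.0, -76.8, 132.0]
orientation: [3.122, 0.345, 0.002]
ft_force: [-4.6, 0.3, 10.7]
finger_gap: 21.0
```

Contact builds at z=132 (10.7 N). I'll let go, lift and look to check that it is seated.

Request:
move_arm([
  [[0,0,-0.8,0,0,0],[0,0,0,0,0,0],[0,0,0,0,0,0],[0,0,0,0,0,0],[0,0,0,0,0,0],[0,0,0,0,0,0],[0,0,0,0,0,0],[0,0,0,0,0,0]],
], grip=0.55)

```text
time: 13.67
tool_pos: [566.8, -76.7, 131.3]
orientation: [3.123, 0.345, -0.0]
ft_force: [0.8, -0.5, -0.2]
finger_gap: 47.0
```

Request:
move_arm([
  [[0,0,-8,0,0,0],[0,0,-20,0,0,0],[0,0,-30,0,0,0],[0,0,-30,0,0,0],[0,0,-20,0,0,0],[0,0,-10,0,0,0],[0,0,0,0,0,0],[0,0,0,0,0,0]],
])

```text
time: 14.33
tool_pos: [566.6, -76.7, 249.0]
orientation: [3.123, 0.345, -0.0]
ft_force: [1.2, 0.4, -0.0]
finger_gap: 46.9
```

```bash
cat > look.py <<'E'
from h import *
import pickle,sys
def look(n):
    s=sense(); print(s['time'],s['tool_pos'],s['joint_velocities'].round(3),s['finger_gap'],s['ft_force'].round(1),np.degrees(np.arctan2(*Ro.from_rotvec(s['orientation']).as_matrix()[[1,0],0])))
    p,d=eyes.camera("wrist"); cv2.imwrite(f"pics/w{n}.png",p[:,:,::-1]); pickle.dump((s,p,d),open(f'pics/w{n}.pkl','wb'))
    P=cam_pose('wrist',s); X,uv=cloud(d,P)
    hsv=cv2.cvtColor(p,cv2.COLOR_RGB2HSV); v=hsv[uv[:,1],uv[:,0]]
    red=((v[:,0]<8)|(v[:,0]>172))&(v[:,1]>150)&(np.hypot(X[:,0]-567,X[:,1]+77)<85)&(X[:,2]>100)
    k=None
    if red.sum()>50:
        zt=np.percentile(X[red,2],90); top=red&(X[:,2]>zt-5)
        k=cv2.minEnclosingCircle(X[top][:,:2].astype(np.float32)); print('knob',red.sum(),k,'ztop',np.median(X[top,2]))
    m=(X[:,2]>128)&(X[:,2]<140)&(np.hypot(X[:,0]-567,X[:,1]+77)<20)
    if m.sum()>50: print('boss',m.sum(),sqfit(X[m],.01),np.median(X[m,2]))
    m=(X[:,2]>92)&(X[:,2]<108)&(np.hypot(X[:,0]-567,X[:,1]+77)<28)
    if m.sum()>50: print('hub top z',m.sum(),np.median(X[m,2]))
    a=np.radians(97); o=np.array([567.2,-77.6]); q=(X[:,:2]-o)@np.array([[np.cos(a),-np.sin(a)],[np.sin(a),np.cos(a)]])
    return s,p,d,X,uv,q
E
python3 - <<'E'
from look import *
look(6)
E
```

```text
14.3333 [566.5610373  -76.65587088 249.04220928] [-0.002  0.029  0.032 -0.001 -0.005  0.   ] 46.907310167204116 [ 1.2  0.4 -0. ] 12.603405958427158
knob 1045 ((565.5565185546875, -65.17178344726562), 62.1851806640625) ztop 316.01249275431076
boss 701 (np.float64(447.5807928544083), np.float64(13.0), array([567.93950921, -80.47435371]), array([21.26065511, 21.05206968])) 133.45145027879192
hub top z 1350 100.50571500264414
```

View pics/w6.png

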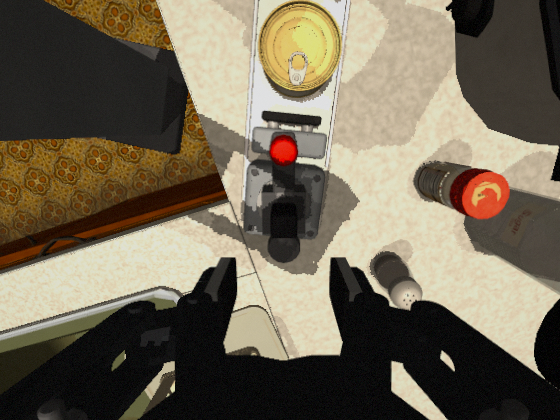

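Run:
```python
from h import *
import pickle
for n in (2,6):
    s,p,d=pickle.load(open(f'pics/w{n}.pkl','rb')); P=cam_pose('wrist',s); X,uv=cloud(d,P)
    c=np.array([418.4,291.1]) if n==2 else np.array([567.2,-77.9]); z0=0 if n==2 else 70
    hsv=cv2.cvtColor(p,cv2.COLOR_RGB2HSV); v=hsv[uv[:,1],uv[:,0]]
    red=((v[:,0]<8)|(v[:,0]>172))&(v[:,1]>150)&(np.hypot(X[:,0]-c[0],X[:,1]-c[1])<85)&(abs(X[:,2]-z0-66)<12)
    K=X[red]; print(n,'knob',red.sum(),cv2.minEnclosingCircle(K[:,:2].astype(np.float32)),np.median(K[:,2]),np.percentile(K[:,2],[2,50,98]))
    b=(np.hypot(X[:,0]-c[0],X[:,1]-c[1])<22)&(X[:,2]>z0+50)&(X[:,2]<z0+75); print('boss',b.sum(),np.percentile(X[b,2],[5,25,50,75,95]))
    t=b&(X[:,2]>z0+60); print(sqfit(X[t],.01)); A=np.c_[X[t][:,:2]-c,np.ones(t.sum())]; print('plane',np.linalg.lstsq(A,X[t,2],rcond=None)[0])
    a=(c[None]); u=(K[:,:2].mean(0)-X[t][:,:2].mean(0)); print('yaw',np.degrees(np.arctan2(u[1],u[0])),np.hypot(*u))
    f=(abs(X[:,2]-z0-29)<6)&(np.hypot(X[:,0]-c[0],X[:,1]-c[1])<75)
    A=np.c_[X[f][:,:2]-c,np.ones(f.sum())]; print('arm plane',f.sum(),np.linalg.lstsq(A,X[f,2],rcond=None)[0])
    if n==6:
        m=(abs(X[:,2]-68)<6)&(np.hypot(X[:,0]-567,X[:,1]+77)<60); print('housing',np.median(X[m,2]))
        A=np.c_[X[m][:,:2]-c,np.ones(m.sum())]; print('plane',m.sum(),np.linalg.lstsq(A,X[m,2],rcond=None)[0])
        m=(abs(X[:,2]-70)<6)&(np.hypot(X[:,0]-550,X[:,1]-68)<25); print('tin',np.median(X[m,2]))
        m=(abs(X[:,2])<8)&(np.hypot(X[:,0]-650,X[:,1]-60)<25); print('table',np.median(X[m,2]))
    else:
        m=(abs(X[:,2])<8)&(np.hypot(X[:,0]-450,X[:,1]-260)<25); print('table',np.median(X[m,2]))
```

```text
2 knob 368 ((430.66314697265625, 321.3997802734375), 37.904701232910156) 67.36858267898512 [62.54317085 67.36858268 68.94991382]
boss 464 [57.8805622  61.3081048  62.25686537 62.80689125 63.51614043]
(np.float64(435.63017424133363), np.float64(77.5), array([418.27160213, 290.79584437]), array([21.07332676, 20.67211215]))
plane [ 5.00901891e-03 -1.10770394e-02  6.22794709e+01]
yaw 76.79540835424493 58.591420737661885
arm plane 1788 [-1.17968874e-03 -2.36960389e-03  2.84548822e+01]
table -1.3285643201230073
6 knob 700 ((562.1348266601562, -48.59872817993164), 38.20121765136719) 142.30257134354474 [130.91618935 142.30257134 144.06154423]
boss 780 [124.24034296 132.34987811 133.32982203 133.99450325 134.82667659]
(np.float64(444.1986587098752), np.float64(13.0), array([567.95504091, -80.55932611]), array([21.25619565, 20.89737346]))
plane [6.66005859e-03 1.46989878e-02 1.33405699e+02]
yaw 102.56459590726487 58.62778790527497
arm plane 2486 [-1.44131008e-02  6.00183751e-02  9.97147127e+01]
housing 66.39877070919385
plane 2613 [ 2.68154207e-04 -3.35187969e-03  6.63248768e+01]
tin 65.36849366983085
table -1.3326338035131755
```

The picture shows the crank on the shaft (boss (284,212), knob (284,150)). The depth shows it tilted about 3.4°, knob side about 4 mm high, so it isn't quite seated. I'll mend this by gently pressing the knob top down with closed fingertips.

Request:
move_arm([
  [[0,-10,0,0,0,0],[0,-17,0,0,0,0],[0,-17,8,0,0,0],[0,-11,14,0,0,0],[0,-4,18,0,0,0],[0,0,18,0,0,0],[0,0,12,0,0,0],[0,0,6,0,0,0]],
], grip=0)

```text
time: 15.05
tool_pos: [552.2, -18.0, 170.3]
orientation: [-3.121, -0.346, 0.008]
ft_force: [-0.3, -0.3, -0.1]
finger_gap: 0.3
```

Request:
move_arm([
  [[0,0,1,0,0,0],[0,0,1,0,0,0],[0,0,1,0,0,0],[0,0,1,0,0,0],[0,0,1,0,0,0],[0,0,0,0,0,0],[0,0,0,0,0,0],[0,0,0,0,0,0]],
])

```text
time: 15.72
tool_pos: [554.0, -19.2, 168.6]
orientation: [3.122, 0.345, 0.001]
ft_force: [-0.8, 0.3, 0.0]
finger_gap: -0.0
```

Request:
move_arm([
  [[0,0,1,0,0,0],[0,0,1,0,0,0],[0,0,1,0,0,0],[0,0,1,0,0,0],[0,0,0,0,0,0],[0,0,0,0,0,0],[0,0,0,0,0,0],[0,0,0,0,0,0]],
])

```text
time: 16.38
tool_pos: [554.0, -19.2, 164.4]
orientation: [3.122, 0.345, 0.0]
ft_force: [-0.7, 0.0, 0.5]
finger_gap: 0.2
```

Request:
move_arm([
  [[0,0,1,0,0,0],[0,0,1,0,0,0],[0,0,1,0,0,0],[0,0,0,0,0,0],[0,0,0,0,0,0],[0,0,0,0,0,0],[0,0,0,0,0,0],[0,0,0,0,0,0]],
])

```text
time: 17.05
tool_pos: [554.2, -18.6, 162.2]
orientation: [-3.122, -0.345, -0.002]
ft_force: [-1.1, 3.6, 6.9]
finger_gap: 0.1
```

Request:
move_arm([
  [[0,0,0.8,0,0,0],[0,0,0.8,0,0,0],[0,0,0,0,0,0],[0,0,0,0,0,0],[0,0,0,0,0,0],[0,0,0,0,0,0],[0,0,0,0,0,0],[0,0,0,0,0,0]],
])

```text
time: 17.72
tool_pos: [554.4, -18.0, 161.4]
orientation: [-3.121, -0.345, -0.004]
ft_force: [-2.9, 6.2, 11.2]
finger_gap: -0.1
```

Request:
move_arm([
  [[0,0,-6,0,0,0],[0,0,-15,0,0,0],[0,8,-25,0,0,0],[0,17,-25,0,0,0],[0,17,-15,0,0,0],[0,12,-5,0,0,0],[0,5,0,0,0,0],[0,0,0,0,0,0]],
], grip=0.55)

```text
time: 18.38
tool_pos: [566.5, -77.7, 249.6]
orientation: [-3.123, -0.342, 0.002]
ft_force: [0.2, 0.0, -1.4]
finger_gap: 46.8
```

```bash
cat >> look.py <<'E'
def crank(n):
    s,p,d,X,uv,q=look(n); c=np.array([567.2,-77.9]); z0=70
    hsv=cv2.cvtColor(p,cv2.COLOR_RGB2HSV); v=hsv[uv[:,1],uv[:,0]]
    red=((v[:,0]<8)|(v[:,0]>172))&(v[:,1]>150)&(np.hypot(X[:,0]-c[0],X[:,1]-c[1])<85)&(abs(X[:,2]-z0-68)<8)
    K=X[red]; print('KNOB',red.sum(),K.mean(0),np.median(K[:,2]))
    t=(np.hypot(X[:,0]-c[0],X[:,1]-c[1])<22)&(X[:,2]>z0+60)&(X[:,2]<z0+75); print('BOSS',t.sum(),sqfit(X[t],.01)[1:3],np.median(X[t,2]))
    f=(abs(X[:,2]-z0-29)<6)&(np.hypot(X[:,0]-c[0],X[:,1]-c[1])<75)
    A=np.c_[X[f][:,:2]-c,np.ones(f.sum())]; print('arm plane',f.sum(),np.linalg.lstsq(A,X[f,2],rcond=None)[0])
    u=K[:,:2].mean(0)-c; print('knob yaw',np.degrees(np.arctan2(u[1],u[0])))
    return s,p,d,X,uv,q
E
python3 - <<'E'
from look import *
crank(7)
E
```

```text
18.3833 [566.50627682 -77.7222582  249.62310408] [0.026 0.007 0.032 0.01  0.001 0.016] 46.84212846411865 [ 0.2  0.  -1.4] 12.506051964443188
knob 1038 ((564.6795654296875, -66.44917297363281), 62.88612747192383) ztop 316.09146988578004
boss 684 (np.float64(435.8533299556307), np.float64(14.0), array([568.24296866, -80.04852948]), array([21.29612841, 20.46631771])) 133.5193303217202
hub top z 1341 100.48715577704718
KNOB 682 [554.97793778 -22.63756925 141.66857085] 142.26656009297022
BOSS 660 (np.float64(13.5), array([568.25889403, -80.11931122])) 133.54439488741758
arm plane 2469 [-1.34887082e-02  6.03295333e-02  9.97486259e+01]
knob yaw 102.47101833259421
```

Run:
```python
from h import *
p,d=eyes.camera("scene")
a=p[175:245,270:370,::-1]; a=((a/255.)**0.6*255).astype(np.uint8); cv2.imwrite('pics/s8z.png',cv2.resize(a,None,fx=8,fy=8,interpolation=cv2.INTER_CUBIC))
print(sense()['time'])
import pickle
s,p,d=pickle.load(open('pics/w7.pkl','rb')); a=p[120:270,220:350,::-1]; a=((a/255.)**0.5*255).astype(np.uint8); cv2.imwrite('pics/w7z.png',cv2.resize(a,None,fx=4,fy=4,interpolation=cv2.INTER_CUBIC))
P=cam_pose('wrist',s); X,uv=cloud(d,P); c=np.array([567.2,-77.9]); yaw=np.radians(102.6)
q=(X[:,:2]-c)@np.array([[np.cos(yaw),-np.sin(yaw)],[np.sin(yaw),np.cos(yaw)]])
for b in range(-60,76,4):
    k=(abs(q[:,0]-b)<2)&(abs(q[:,1])<9)&(X[:,2]<160); z=X[k,2]
    k2=(abs(q[:,0]-b)<2)&(abs(abs(q[:,1])-16)<3)&(X[:,2]<160)&(X[:,2]>80)
    print(b,k.sum(),np.percentile(z,[10,50,90]).round(1) if k.any() else '', k2.sum(),np.median(X[k2,2]).round(1) if k2.any() else '')
```

```text
18.4833
-60 0  0 
-56 0  0 
-52 15 [95.2 96.  97.4] 0 
-48 66 [96.  96.8 97.4] 1 94.1
-44 71 [96.3 97.  97.8] 3 96.8
-40 71 [96.7 97.2 98.2] 19 96.7
-36 70 [96.8 97.6 98.3] 24 96.9
-32 76 [97.  97.9 98.6] 29 95.7
-28 74 [97.3 98.1 98.8] 9 91.6
-24 21 [97.5 98.3 99.4] 0 
-20 0  35 98.7
-16 0  52 99.0
-12 69 [132.2 132.9 134. ] 53 99.1
-8 100 [132.7 133.5 134.2] 52 99.6
-4 97 [133.  133.8 134.8] 55 99.7
0 104 [133.2 134.  134.8] 57 99.9
4 110 [133.3 134.1 135. ] 55 100.1
8 293 [103.6 120.9 133. ] 58 100.6
12 82 [ 99.9 101.  102. ] 53 101.0
16 84 [ 99.8 100.9 101.7] 53 101.0
20 96 [100.4 101.3 102.1] 88 93.1
24 80 [100.7 101.5 102.4] 0 
28 97 [100.7 101.6 102.6] 0 
32 83 [101.3 102.  103. ] 0 
36 101 [101.2 102.2 103.2] 0 
40 85 [101.4 102.3 103.4] 0 
44 45 [101.4 102.4 103.7] 0 
48 80 [138.2 141.5 142.6] 0 
52 119 [141.4 142.3 143.3] 0 
56 150 [141.9 142.7 143.5] 0 
60 128 [141.6 142.9 143.6] 0 
64 139 [135.8 142.1 143.6] 0 
68 120 [102.6 105.2 139.3] 0 
72 52 [11.  50.6 52.3] 0
```

View pics/s8z.png

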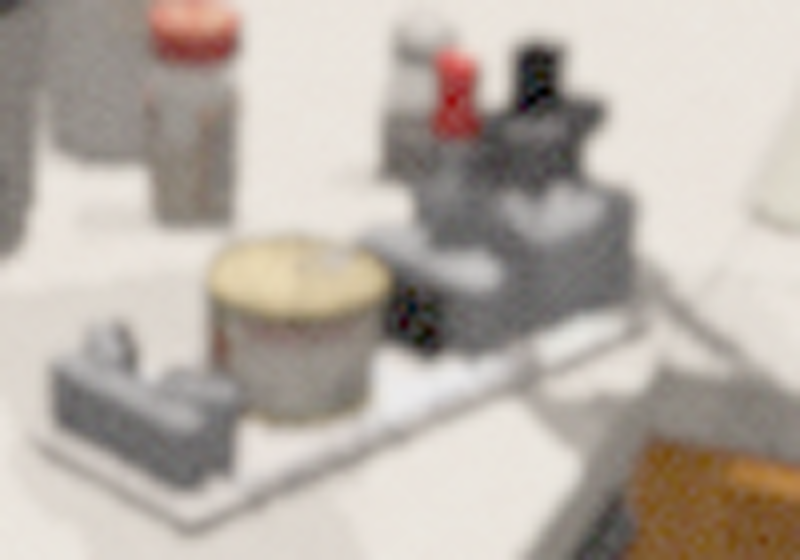

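View pics/w7z.png

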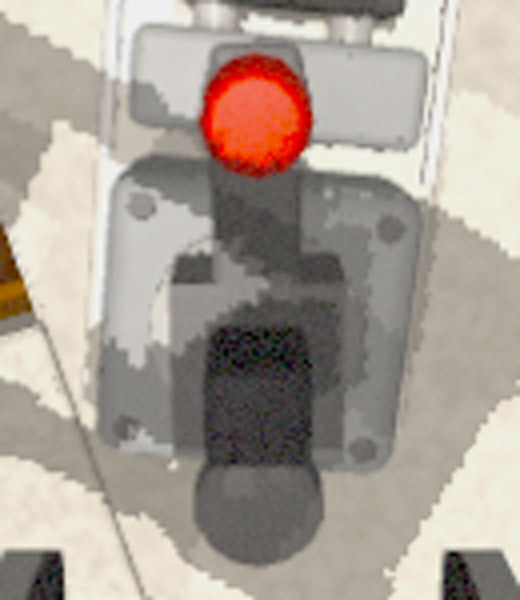

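The crank sits at a 3.5° wedge (knob side up, counterweight edge on the collar). I'll re-grip the boss across its x sides with a narrow opening. The flat pads will then bring it upright, and I can seat it again.

Request:
move_arm([
  [[0,0,0,0,0,0.112],[0,0,0,0,0,0.112],[0,0,0,0,0,0.112],[0,0,0,0,0,0.112],[0,0,0,0,0,0.112],[0,0,0,0,0,0.112],[0,0,0,0,0,0.112],[0,0,0,0,0,0.112]],
], grip=0.4)

```text
time: 19.15
tool_pos: [566.2, -75.6, 249.4]
orientation: [2.961, -1.048, -0.004]
ft_force: [-1.0, -0.3, -0.3]
finger_gap: 34.3
```

Request:
move_arm([
  [[0,0,4,0,0,0.112],[0,0,10,0,0,0.112],[0,0,16,0,0,0.112],[0,0,20,0,0,0.112],[0,0,14,0,0,0.112],[0,0,6,0,0,0.112],[0,0,0,0,0,0],[0,0,0,0,0,0]],
])

```text
time: 19.82
tool_pos: [566.3, -75.9, 179.8]
orientation: [2.458, -1.955, -0.003]
ft_force: [-0.5, 0.4, 0.5]
finger_gap: 34.1
```

Run:
```python
from h import *
s=sense(); R=Ro.from_rotvec(s['orientation']).as_matrix(); print(s['time'],s['tool_pos'],s['joints'].round(2),s['finger_gap'],np.degrees(np.arctan2(R[1,0],R[0,0])),R[:,2].round(4))
print('to go tool',((np.array([567.05,-77.3,132])-s['tool_pos'])@R).round(2))
p,d=eyes.camera("wrist"); cv2.imwrite("pics/w8.png",p[:,:,::-1])
```

```text
19.8167 [566.26034613 -75.86779162 179.80803728] [-0.27  0.49  1.5   0.    1.15  1.08] 34.10718242109585 -76.99667094645167 [-2.3e-03  7.0e-04 -1.0e+00]
to go tool [ 1.63 -0.54 47.81]
```

View pics/w8.png

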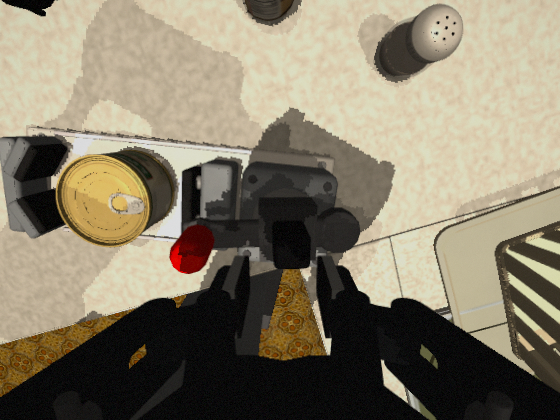

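Request:
move_arm([
  [[1.6,-0.5,6,0,0,0],[0,0,10,0,0,0],[0,0,10,0,0,0],[0,0,8,0,0,0],[0,0,6,0,0,0],[0,0,4,0,0,0],[0,0,2,0,0,0],[0,0,1,0,0,0]],
])

```text
time: 20.53
tool_pos: [567.6, -78.2, 133.4]
orientation: [2.455, -1.96, -0.0]
ft_force: [-0.3, -0.4, -1.1]
finger_gap: 34.1
```

Request:
move_arm([
  [[0,0,0,0,0,0],[0,0,0,0,0,0],[0,0,0,0,0,0],[0,0,0,0,0,0],[0,0,0,0,0,0],[0,0,0,0,0,0],[0,0,0,0,0,0],[0,0,0,0,0,0]],
], grip=0, force=50)

```text
time: 21.2
tool_pos: [567.8, -78.2, 134.1]
orientation: [-2.455, 1.961, -0.001]
ft_force: [0.2, -1.3, 2.2]
finger_gap: 20.8
```

Run:
```python
from h import *
s=sense(); R=Ro.from_rotvec(s['orientation']).as_matrix(); print(s['time'],s['tool_pos'],s['finger_gap'],s['ft_force'],s['torque'],np.degrees(np.arctan2(R[1,0],R[0,0])),R[:,2].round(4))
```

```text
21.2 [567.83607741 -78.24592442 134.05340982] 20.768150592398786 [ 0.24961706 -1.33542552  2.18492106] [-0.15913704  0.00739288  0.00924542] -77.23220014089513 [ 6.e-04 -3.e-04 -1.e+00]
```

Closed flat on the boss (20.8 mm), so it is upright. Easing it down.

Request:
move_arm([
  [[0,0,0.5,0,0,0],[0,0,0.5,0,0,0],[0,0,0.5,0,0,0],[0,0,0.5,0,0,0],[0,0,0,0,0,0],[0,0,0,0,0,0],[0,0,0,0,0,0],[0,0,0,0,0,0]],
])

```text
time: 21.87
tool_pos: [568.0, -78.3, 133.7]
orientation: [-2.454, 1.96, -0.003]
ft_force: [-4.2, -0.2, 13.4]
finger_gap: 20.8
```

Run:
```python
from look import *
s,p,d,X,uv,q=crank(9)
c=np.array([567.2,-77.9]); yaw=np.radians(102.6)
q=(X[:,:2]-c)@np.array([[np.cos(yaw),-np.sin(yaw)],[np.sin(yaw),np.cos(yaw)]])
for b in range(-56,76,6):
    k=(abs(q[:,0]-b)<3)&(abs(q[:,1])<9)&(X[:,2]<150)&(X[:,2]>80); z=X[k,2]
    print(b,k.sum(),np.percentile(z,[10,50,90]).round(1) if k.any() else '')
```

```text
21.8667 [568.01032437 -78.28763059 133.69234155] [ 0.    -0.001  0.    -0.002 -0.001  0.003] 20.82170004028473 [-4.2 -0.2 13.4] -77.22463007089311
knob 2958 ((573.445556640625, -72.82195281982422), 64.8409652709961) ztop 139.2729606452333
boss 2718 (np.float64(686.2326193554034), np.float64(12.0), array([568.56809912, -75.29402558]), array([21.36607748, 32.11785692])) 133.94641761750353
hub top z 2644 100.07071420947877
KNOB 1710 [559.38622262 -21.97529085 137.49751831] 138.78850555632397
BOSS 3030 (np.float64(13.0), array([569.06316404, -77.50132923])) 134.13589328180345
arm plane 6416 [-4.92653209e-02 -8.59568775e-03  1.00074401e+02]
knob yaw 97.95385227500056
-56 0 
-50 203 [ 98.8  99.8 100.6]
-44 321 [ 99.3 100.1 100.7]
-38 326 [ 99.2 100.  100.8]
-32 298 [ 99.3 100.1 100.7]
-26 270 [ 99.4 100.4 135.9]
-20 297 [ 99.7 124.  137.2]
-14 389 [100.5 146.9 148.4]
-8 465 [133.2 134.  134.7]
-2 487 [133.4 134.2 134.9]
4 485 [133.5 134.2 134.9]
10 544 [132.8 139.3 148.2]
16 131 [ 99.6 118.9 136.9]
22 391 [ 99.8 122.5 137.3]
28 250 [ 99.4 100.2 100.9]
34 316 [ 99.5 100.2 101. ]
40 322 [ 99.4 100.3 101. ]
46 585 [ 99.8 101.2 130.8]
52 986 [100.4 128.1 139.4]
58 414 [138.3 139.3 140.1]
64 435 [138.  139.3 140.1]
70 61 [ 99.4 134.5 139.3]
```

View pics/w9.png

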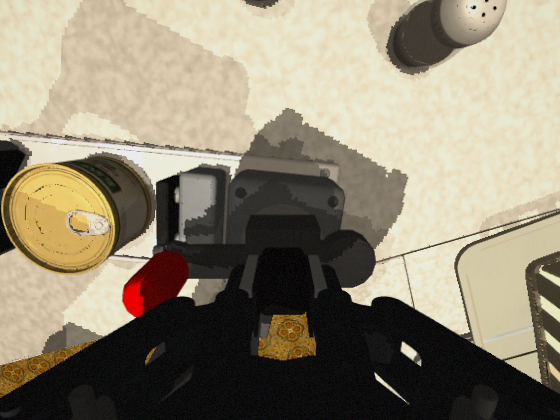

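It is now level along the arm, but it leans about 3° sideways (knob at (160,285) instead of further up). The lateral load of −4 N in x suggests the tool is pushing the boss off-axis. I'll relieve that and let go.

Request:
move_arm([
  [[-0.3,0.3,-0.8,0,0,0],[-0.3,0.3,-0.8,0,0,0],[-0.3,0.2,0,0,0,0],[0,0,0,0,0,0],[0,0,0,0,0,0],[0,0,0,0,0,0],[0,0,0,0,0,0],[0,0,0,0,0,0]],
])

```text
time: 22.58
tool_pos: [567.2, -77.7, 133.7]
orientation: [-2.454, 1.961, -0.002]
ft_force: [2.6, -2.2, 5.7]
finger_gap: 21.3
```

Request:
move_arm([
  [[0,0,0,0,0,0],[0,0,0,0,0,0],[0,0,0,0,0,0],[0,0,0,0,0,0],[0,0,0,0,0,0],[0,0,0,0,0,0],[0,0,0,0,0,0],[0,0,0,0,0,0]],
], grip=0.4)

```text
time: 23.25
tool_pos: [566.6, -77.4, 133.3]
orientation: [2.455, -1.961, -0.0]
ft_force: [0.9, -0.4, -0.8]
finger_gap: 34.4
```

```bash
cat >> look.py <<'E'
def tilt(n):
    s=sense(); print(s['time'],s['tool_pos'].round(1),s['finger_gap'].round(1),s['ft_force'].round(1))
    p,d=eyes.camera("wrist"); cv2.imwrite(f"pics/w{n}.png",p[:,:,::-1]); pickle.dump((s,p,d),open(f'pics/w{n}.pkl','wb'))
    P=cam_pose('wrist',s); X,uv=cloud(d,P); c=np.array([567.2,-77.9])
    r=np.hypot(X[:,0]-c[0],X[:,1]-c[1])
    # top of hub/arm/counterweight; robust plane
    f=(abs(X[:,2]-100)<5)&(r<72); v=p[uv[:,1],uv[:,0]].max(1)
    for _ in range(6):
        A=np.c_[X[f][:,:2]-c,np.ones(f.sum())]; k=np.linalg.lstsq(A,X[f,2],rcond=None)[0]
        res=abs(np.c_[X[:,:2]-c,np.ones(len(X))]@k-X[:,2]); f=(res<1.2)&(r<72)
    B=X[f][:,:2]-c; print('plane',f.sum(),k.round(4),'ctr',B.mean(0))
    t=(r<25)&(abs(X[:,2]-134)<3); print('boss',t.sum(),sqfit(X[t],.02)[1:] if t.sum()>20 else '')
    hsv=cv2.cvtColor(p,cv2.COLOR_RGB2HSV)[uv[:,1],uv[:,0]]
    red=((hsv[:,0]<8)|(hsv[:,0]>172))&(hsv[:,1]>150)&(r<85)&(X[:,2]>134)&(X[:,2]<148)
    if red.sum()>20: print('knobtop',red.sum(),(X[red].max(0)+X[red].min(0))/2,np.median(X[red],0))
    m=(abs(X[:,2]-67)<4)&(r<55); print('housing z',m.sum(),np.median(X[m,2]) if m.any() else '')
E
python3 - <<'E'
from look import *
tilt(10)
E
```

```text
Traceback (most recent call last):
  File "look.py", line 30, in tilt
    s=sense(); print(s['time'],s['tool_pos'].round(1),s['finger_gap'].round(1),s['ft_force'].round(1))
                                                      ^^^^^^^^^^^^^^^^^^^^^
AttributeError: 'float' object has no attribute 'round'
```

```bash
sed -i "s/s\['finger_gap'\].round(1)/round(s['finger_gap'],1)/" look.py
python3 - <<'E'
from look import *
tilt(10)
E
```

```text
23.25 [566.6 -77.4 133.3] 34.4 [ 0.9 -0.4 -0.8]
plane 5371 [-0.00000e+00 -1.50000e-02  9.95299e+01] ctr [4.59303832 3.02650475]
boss 2437 (np.float64(13.0), array([567.85368281, -77.70561962]), array([20.97033311, 38.36042128]))
knobtop 1090 [563.87767594 -51.10136961 139.80834999] [557.83111211 -17.51083523 137.40126476]
housing z 4593 66.4875237494665
```

View pics/w10.png

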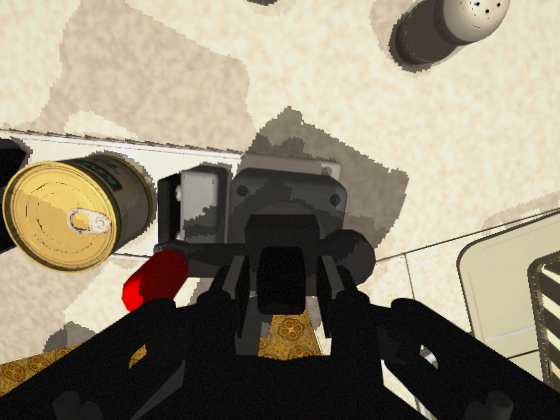

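It now sits nearly level (slopes 0 and −0.015). I'll press lightly on the boss top, on axis, with closed fingertips, then look.

Request:
move_arm([
  [[0,0,-8,0,0,0],[0,0,-14,0,0,0],[0,0,-8,0,0,0],[0,0,0,0,0,0],[0,0,0,0,0,0],[0,0,0,0,0,0],[0,0,2,0,0,0],[0,0,2,0,0,0]],
], grip=0.35)

```text
time: 23.97
tool_pos: [566.4, -77.4, 158.7]
orientation: [2.454, -1.96, -0.001]
ft_force: [0.5, -0.6, 0.1]
finger_gap: 29.8
```

Request:
move_arm([
  [[0,0,0,0,0,0],[0,0,0,0,0,0],[0,0,0,0,0,0],[0,0,0,0,0,0],[0,0,0.5,0,0,0],[0,0,0.5,0,0,0],[0,0,0.5,0,0,0],[0,0,0.5,0,0,0]],
], grip=0)

```text
time: 24.63
tool_pos: [566.7, -77.5, 157.3]
orientation: [2.455, -1.961, 0.0]
ft_force: [-0.4, -0.2, 0.8]
finger_gap: 0.1
```

Request:
move_arm([
  [[0,0,1,0,0,0],[0,0,1,0,0,0],[0,0,0.5,0,0,0],[0,0,0.5,0,0,0],[0,0,0.5,0,0,0],[0,0,0,0,0,0],[0,0,0,0,0,0],[0,0,0,0,0,0]],
])

```text
time: 25.3
tool_pos: [567.6, -77.9, 156.4]
orientation: [-2.454, 1.96, -0.006]
ft_force: [-2.9, 0.5, 14.9]
finger_gap: -0.0
```

Request:
move_arm([
  [[0,0,-8,0,0,0],[0,0,-20,0,0,0],[-6,0,-25,0,0,0],[-14,0,-15,0,0,0],[-18,0,-6,0,0,0],[-14,0,0,0,0,0],[-6,0,0,0,0,0],[0,0,0,0,0,0]],
], grip=0.4)

```text
time: 25.97
tool_pos: [553.2, -19.5, 227.2]
orientation: [2.456, -1.958, -0.002]
ft_force: [-1.0, 0.8, 0.2]
finger_gap: 34.3
```

Run:
```python
from look import *
tilt(11)
```

```text
25.9667 [553.2 -19.5 227.2] 34.3 [-1.   0.8  0.2]
plane 2657 [-1.19000e-02 -2.00000e-03  9.91368e+01] ctr [2.49121465 2.39924364]
boss 767 (np.float64(13.5), array([567.85846435, -76.75240244]), array([19.92253231, 20.24492015]))
knobtop 594 [555.06210691 -18.76988053 137.08249213] [555.54800436 -18.51694037 137.99081467]
housing z 2643 66.36418493241416
```

View pics/w11.png

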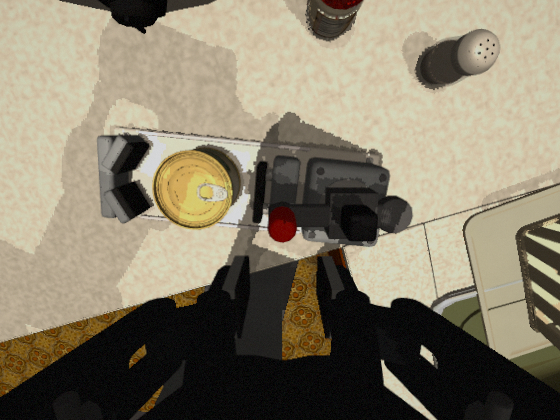

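The picture shows the crank level on the shaft: knob (282,223), boss (358,222), counterweight (398,215). Slopes are about 0.01, hub top about 100.6 mm and knob top about 139.4 mm, so it is seated. Now to grip the knob.

Request:
move_arm([
  [[-0.5,-1,8,0,0,0],[0,0,15,0,0,0],[0,0,20,0,0,0],[0,0,20,0,0,0],[0,0,16,0,0,0],[0,0,10,0,0,0],[0,0,6,0,0,0],[0,0,2,0,0,0]],
])

```text
time: 26.68
tool_pos: [554.4, -20.6, 129.5]
orientation: [2.453, -1.961, -0.003]
ft_force: [-0.5, -0.7, 0.1]
finger_gap: 34.1
```

Request:
move_arm([
  [[0,0,0,0,0,0],[0,0,0,0,0,0],[0,0,0,0,0,0],[0,0,0,0,0,0],[0,0,0,0,0,0],[0,0,0,0,0,0],[0,0,0,0,0,0],[0,0,0,0,0,0]],
], grip=0, force=30)

```text
time: 27.35
tool_pos: [554.5, -19.1, 131.3]
orientation: [-2.454, 1.96, 0.002]
ft_force: [-0.9, 4.2, -1.7]
finger_gap: 21.1
```

Run:
```python
from h import *
s=sense(); R=Ro.from_rotvec(s['orientation']).as_matrix(); yaw=np.degrees(np.arctan2(R[1,0],R[0,0])); print(s['time'],s['tool_pos'],s['finger_gap'],s['ft_force'],yaw,R[:,2].round(4),s['joints'].round(2))
```

```text
27.35 [554.45708781 -19.12146004 131.33270762] 21.11233321837909 [-0.85212914  4.24893363 -1.69506907] -77.23742942332602 [-3.0e-04  1.6e-03 -1.0e+00] [-0.17  0.52  1.61  0.    1.02  1.17]
```

Knob gripped. Winding clockwise at 10° per row on a 60 mm circle with fixed tool yaw, starting with 80°.

Request:
move_arm([
  [[0.3,-10.4,0.6,0,0,0],[2.7,-10.1,0,0,0,0],[4.4,-9.5,0,0,0,0],[6,-8.6,0,0,0,0],[7.4,-7.4,0,0,0,0],[8.6,-6,0,0,0,0],[9.5,-4.4,0,0,0,0],[10.1,-2.7,0,0,0,0]],
])

```text
time: 28.02
tool_pos: [623.2, -53.4, 130.8]
orientation: [-2.454, 1.959, 0.003]
ft_force: [-6.8, 8.6, 3.8]
finger_gap: 21.4
```

```bash
cat > st.py <<'E'
from h import *
s=sense(); R=Ro.from_rotvec(s['orientation']).as_matrix()
A=np.array([567.0,-77.5]); u=s['tool_pos'][:2]-A; th=np.arctan2(u[1],u[0]); t=np.array([np.sin(th),-np.cos(th)]); rad=u/np.hypot(*u)
F=s['ft_force']
print('t',round(s['time'],2),'r',np.hypot(*u).round(2),'theta',np.degrees(th).round(2),'z',s['tool_pos'][2].round(2),'Ftan',(F[:2]@t).round(1),'Frad',(F[:2]@rad).round(1),'Fz',F[2].round(1),'gap',round(s['finger_gap'],1),'zax',R[:2,2].round(4),'yaw',np.degrees(np.arctan2(R[1,0],R[0,0])).round(2))
E
python3 st.py
```

```text
t 28.02 r 61.14 theta 23.18 z 130.78 Ftan -10.6 Frad -2.9 Fz 3.8 gap 21.4 zax [-0.0008  0.0023] yaw -77.19
```

Request:
move_arm([
  [[10.4,-0.9,0,0,0,0],[10.4,0.9,0,0,0,0],[10.1,2.7,0,0,0,0],[9.5,4.4,0,0,0,0],[8.6,6,0,0,0,0],[7.4,7.4,0,0,0,0],[6,8.6,0,0,0,0],[4.4,9.5,0,0,0,0]],
])

```text
time: 28.68
tool_pos: [601.6, -127.7, 131.3]
orientation: [-2.452, 1.958, -0.004]
ft_force: [3.5, 7.3, -2.1]
finger_gap: 21.3
```

```bash
python3 st.py
```

```text
t 28.68 r 60.96 theta -55.38 z 131.35 Ftan -7.0 Frad -4.0 Fz -2.1 gap 21.3 zax [0.0042 0.0016] yaw -77.23
```

Request:
move_arm([
  [[2.7,10.1,0,0,0,0],[0.9,10.4,0,0,0,0],[-0.9,10.4,0,0,0,0],[-2.7,10.1,0,0,0,0],[-4.4,9.5,0,0,0,0],[-6,8.6,0,0,0,0],[-7.4,7.4,0,0,0,0],[-8.6,6,0,0,0,0]],
])

```text
time: 29.35
tool_pos: [526.0, -120.5, 131.9]
orientation: [-2.453, 1.96, -0.013]
ft_force: [6.2, -4.0, -4.8]
finger_gap: 21.2
```

```bash
python3 st.py
```

```text
t 29.35 r 59.38 theta -133.62 z 131.86 Ftan -7.3 Frad -1.3 Fz -4.8 gap 21.2 zax [ 0.0074 -0.0041] yaw -77.24
```

Request:
move_arm([
  [[-9.5,4.4,0,0,0,0],[-10.1,2.7,0,0,0,0],[-10.4,0.9,0,0,0,0],[-10.4,-0.9,0,0,0,0],[-10.1,-2.7,0,0,0,0],[-9.5,-4.4,0,0,0,0],[-8.6,-6,0,0,0,0],[-7.4,-7.4,0,0,0,0]],
])

```text
time: 30.02
tool_pos: [519.7, -42.7, 131.6]
orientation: [2.453, -1.959, 0.003]
ft_force: [-3.8, -6.3, 3.9]
finger_gap: 21.0
```

```bash
python3 st.py
```

```text
t 30.02 r 58.75 theta 143.7 z 131.64 Ftan -7.3 Frad -0.7 Fz 3.9 gap 21.0 zax [-0.0001 -0.0028] yaw -77.21
```

Smooth: about 7 N tangential (as expected for 0.42 Nm) and small radial loads. Going on with the second turn.

Request:
move_arm([
  [[-6,-8.6,0,0,0,0],[-4.4,-9.5,0,0,0,0],[-2.7,-10.1,0,0,0,0],[-0.9,-10.4,0,0,0,0],[0.9,-10.4,0,0,0,0],[2.7,-10.1,0,0,0,0],[4.4,-9.5,0,0,0,0],[6,-8.6,0,0,0,0]],
])

```text
time: 30.68
tool_pos: [594.6, -23.9, 131.3]
orientation: [2.455, -1.959, -0.004]
ft_force: [-6.5, 2.4, 4.1]
finger_gap: 21.3
```

```bash
python3 st.py
```

```text
t 30.68 r 60.29 theta 62.72 z 131.33 Ftan -6.9 Frad -0.8 Fz 4.1 gap 21.3 zax [-0.0022  0.0008] yaw -77.2
```

Request:
move_arm([
  [[7.4,-7.4,0,0,0,0],[8.6,-6,0,0,0,0],[9.5,-4.4,0,0,0,0],[10.1,-2.7,0,0,0,0],[10.4,-0.9,0,0,0,0],[10.4,0.9,0,0,0,0],[10.1,2.7,0,0,0,0],[9.5,4.4,0,0,0,0]],
])

```text
time: 31.35
tool_pos: [625.8, -94.5, 131.4]
orientation: [-2.453, 1.958, 0.001]
ft_force: [-0.5, 8.6, 1.0]
finger_gap: 20.8
```

```bash
python3 st.py
```

```text
t 31.35 r 61.18 theta -16.17 z 131.36 Ftan -8.1 Frad -2.9 Fz 1.0 gap 20.8 zax [0.0015 0.0024] yaw -77.21
```

Request:
move_arm([
  [[8.6,6,0,0,0,0],[7.4,7.4,0,0,0,0],[6,8.6,0,0,0,0],[4.4,9.5,0,0,0,0],[2.7,10.1,0,0,0,0],[0.9,10.4,0,0,0,0],[-0.9,10.4,0,0,0,0],[-2.7,10.1,0,0,0,0]],
])

```text
time: 32.02
tool_pos: [562.5, -137.7, 131.6]
orientation: [-2.451, 1.959, -0.009]
ft_force: [8.7, 4.5, -3.9]
finger_gap: 21.0
```

```bash
python3 st.py
```

```text
t 32.02 r 60.39 theta -94.27 z 131.64 Ftan -8.3 Frad -5.2 Fz -3.9 gap 21.0 zax [ 0.007  -0.0008] yaw -77.25
```

Request:
move_arm([
  [[-4.4,9.5,0,0,0,0],[-6,8.6,0,0,0,0],[-7.4,7.4,0,0,0,0],[-8.6,6,0,0,0,0],[-9.5,4.4,0,0,0,0],[-10.1,2.7,0,0,0,0],[-10.4,0.9,0,0,0,0],[-10.4,-0.9,0,0,0,0]],
])

```text
time: 32.68
tool_pos: [508.6, -82.9, 131.8]
orientation: [2.454, -1.96, 0.008]
ft_force: [-0.9, -6.4, 0.8]
finger_gap: 21.1
```

```bash
python3 st.py
```

```text
t 32.68 r 58.66 theta -174.69 z 131.81 Ftan -6.3 Frad 1.5 Fz 0.8 gap 21.1 zax [ 0.0032 -0.0045] yaw -77.22
```

Request:
move_arm([
  [[-10.1,-2.7,0,0,0,0],[-9.5,-4.4,0,0,0,0],[-8.6,-6,0,0,0,0],[-7.4,-7.4,0,0,0,0],[-6,-8.6,0,0,0,0],[-4.4,-9.5,0,0,0,0],[0,0,0,0,0,0],[0,0,0,0,0,0]],
])

```text
time: 33.35
tool_pos: [535.8, -27.5, 131.5]
orientation: [-2.455, 1.959, -0.003]
ft_force: [-2.5, 2.2, 5.0]
finger_gap: 20.9
```

```bash
python3 st.py
python3 - <<'E'
from look import *
tilt(12)
E
```

```text
t 33.35 r 58.91 theta 121.93 z 131.54 Ftan -1.0 Frad 3.2 Fz 5.0 gap 20.9 zax [ 0.0018 -0.0003] yaw -77.2
33.35 [535.8 -27.5 131.5] 20.9 [-2.5  2.2  5. ]
plane 6713 [-9.20000e-03 -8.00000e-04  9.98507e+01] ctr [4.53040611 0.50122946]
boss 2406 (np.float64(31.5), array([568.2720221 , -77.41781406]), array([20.24246865, 20.0677985 ]))
knobtop 1784 [546.80728854 -41.30652711 138.57938908] [537.96944371 -27.15807698 138.79833117]
housing z 4899 66.50034810776702
```

View pics/w12.png

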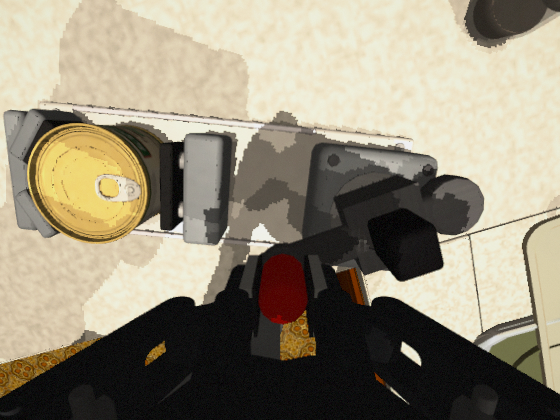

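The tin (90,183) is near the V jaw and the pad (172,185) is close to or touching it. Measuring in the clamp frame.

```bash
cat > jaw.py <<'E'
from h import *
import pickle
def jaw(n):
    s,p,d=pickle.load(open(f'pics/w{n}.pkl','rb')); P=cam_pose('wrist',s); X,uv=cloud(d,P)
    c0=np.array([567.2,-77.8]); a=np.radians(97.0)
    q=(X[:,:2]-c0)@np.array([[np.cos(a),-np.sin(a)],[np.sin(a),np.cos(a)]]); z=X[:,2]
    h=(abs(z-66.5)<3)&(abs(q[:,1])<39)&(abs(q[:,0])<41)
    k=h&(q[:,0]>20); print(n,'housing +x edge',np.percentile(q[k,0],98).round(2) if k.any() else '', 'y',np.percentile(q[h,1],[2,98]).round(1) if h.any() else '')
    m=(abs(z-52.6)<2.5)&(abs(q[:,1])<36)&(q[:,0]>44)&(q[:,0]<160)
    b=np.arange(44,160,1.0); hh,_=np.histogram(q[m,0],b); print('jaw+pad tops hist',[(int(x),int(v)) for x,v in zip(b,hh) if v>4])
    m=(abs(z-67.5)<4)&(np.hypot(q[:,0]-170,q[:,1])<70)&(q[:,0]>95)
    S=q[m]; print('tin x',np.percentile(S[:,0],[.5,99.5]).round(1),'y',np.percentile(S[:,1],[.5,99.5]).round(1), 'circle',cv2.minEnclosingCircle(S.astype(np.float32)))
if __name__=='__main__':
    import sys
    for n in sys.argv[1:]: jaw(n)
E
python3 jaw.py 1 4 11 12
```

```text
1 housing +x edge 36.56 y [-37.   36.5]
jaw+pad tops hist [(48, 35), (49, 64), (50, 65), (51, 64), (52, 65), (53, 67), (54, 67), (55, 67), (56, 67), (57, 64), (58, 72), (59, 68), (60, 69), (61, 67), (62, 70), (63, 67), (64, 68), (65, 70), (66, 69), (67, 72), (68, 69), (69, 68), (70, 71), (71, 68), (72, 58), (73, 16), (80, 11), (81, 41), (82, 48), (83, 48), (84, 50), (85, 45), (86, 52), (87, 43), (88, 25), (109, 5)]
tin x [109.6 182. ] y [-36.6  35.2] circle ((145.79730224609375, -0.5506349802017212), 37.78277587890625)
4 housing +x edge 36.68 y [-36.1  37.4]
jaw+pad tops hist [(48, 30), (49, 67), (50, 74), (51, 76), (52, 75), (53, 78), (54, 76), (55, 78), (56, 79), (57, 79), (58, 78), (59, 77), (60, 76), (61, 81), (62, 79), (63, 80), (64, 77), (65, 78), (66, 84), (67, 80), (68, 75), (69, 84), (70, 82), (71, 82), (72, 53), (80, 16), (81, 45), (82, 54), (83, 57), (84, 62), (85, 63), (86, 57), (87, 55), (88, 34), (109, 10), (112, 6)]
tin x [110.  181.7] y [-36.7  36. ] circle ((146.30929565429688, -0.5422266125679016), 38.25666046142578)
11 housing +x edge 36.0 y [-38.2  36.6]
jaw+pad t
[... 514 characters left out ...]
7.9  34.3]
jaw+pad tops hist [(98, 82), (99, 162), (100, 178), (101, 173), (102, 150), (103, 165), (104, 159), (105, 157), (106, 159), (107, 161), (108, 157), (109, 160), (110, 158), (111, 153), (112, 163), (113, 162), (114, 158), (115, 162), (116, 149), (117, 164), (118, 159), (119, 158), (120, 138), (121, 129), (122, 65), (130, 22), (131, 91), (132, 90), (133, 118), (134, 94), (135, 120), (136, 86), (137, 107), (138, 61), (140, 56), (141, 45), (142, 26), (143, 21), (144, 20), (145, 14), (146, 14), (147, 14), (148, 11), (149, 8), (150, 12), (151, 10), (152, 5), (153, 5), (154, 6), (157, 8)]
tin x [140.6 213.5] y [-37.   35.1] circle ((177.50732421875, -0.74188232421875), 38.394012451171875)
```

Request:
move_arm([
  [[-2.7,-10.1,0,0,0,0],[-0.9,-10.4,0,0,0,0],[0.9,-10.4,0,0,0,0],[2.7,-10.1,0,0,0,0],[4.4,-9.5,0,0,0,0],[6,-8.6,0,0,0,0],[7.4,-7.4,0,0,0,0],[0,0,0,0,0,0]],
])

```text
time: 34.07
tool_pos: [605.1, -30.7, 131.3]
orientation: [-2.453, 1.96, -0.001]
ft_force: [-1.9, 1.9, 5.0]
finger_gap: 20.7
```

```bash
python3 st.py
```

```text
t 34.07 r 60.39 theta 50.87 z 131.28 Ftan -2.6 Frad 0.3 Fz 5.0 gap 20.7 zax [0.0015 0.0005] yaw -77.26
```

Request:
move_arm([
  [[4.2,-3,0,0,0,0],[4.4,-3,0,0,0,0],[4.7,-2.2,0,0,0,0],[4.8,-2.2,0,0,0,0],[0,0,0,0,0,0],[0,0,0,0,0,0],[0,0,0,0,0,0],[0,0,0,0,0,0]],
])

```text
time: 34.73
tool_pos: [618.4, -45.0, 131.2]
orientation: [-2.454, 1.96, -0.001]
ft_force: [-1.6, 4.3, 5.3]
finger_gap: 21.4
```

```bash
python3 st.py
python3 - <<'E'
from look import *
tilt(13)
E
python3 jaw.py 13
```

```text
t 34.73 r 60.75 theta 32.3 z 131.21 Ftan -4.5 Frad 0.9 Fz 5.3 gap 21.4 zax [0.0014 0.0007] yaw -77.23
34.7333 [618.4 -45.  131.2] 21.4 [-1.6  4.3  5.3]
plane 1216 [-8.800000e-03 -5.500000e-03  1.001808e+02] ctr [22.60061362 21.54613409]
boss 0 
knobtop 1754 [620.66883713 -41.17790265 140.64623028] [620.36259028 -44.78421223 138.42936189]
housing z 1597 66.31537502107952
13 housing +x edge 35.98 y [-38.3  32.8]
jaw+pad tops hist [(104, 29), (105, 88), (106, 84), (107, 76), (108, 76), (109, 69), (110, 73), (111, 71), (112, 78), (113, 75), (114, 79), (115, 75), (116, 76), (117, 80), (118, 91), (119, 73), (120, 86), (121, 81), (122, 88), (123, 93), (124, 82), (125, 92), (126, 82), (127, 61), (128, 66), (136, 17), (137, 67), (138, 72), (139, 81), (140, 79), (141, 80), (142, 75), (143, 79), (144, 44), (145, 12), (146, 41), (147, 39), (148, 26), (149, 18), (150, 18), (151, 14), (152, 12), (153, 13), (154, 13), (155, 9), (156, 9), (157, 10), (158, 12)]
tin x [146.2 218.8] y [-37.4  35.3] circle ((183.26840209960938, -0.9607047438621521), 38.50419998168945)
```

View pics/w13.png

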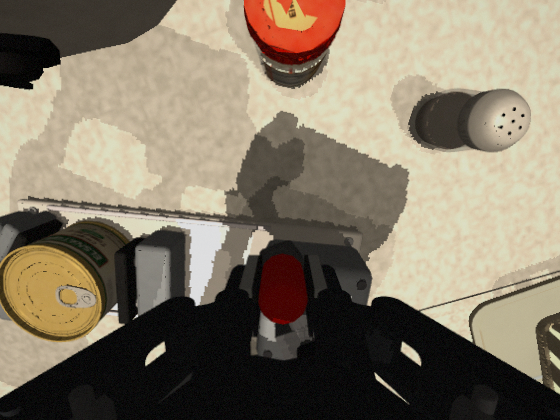

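The tin is just seated in the V (centre moved to about 183–184) and the pad is barely loaded. Winding about 20° more, slowly, then measuring again.

Request:
move_arm([
  [[5,-1.6,0,0,0,0],[5.1,-1.1,0,0,0,0],[5.2,-0.7,0,0,0,0],[5.2,-0.2,0,0,0,0],[0,0,0,0,0,0],[0,0,0,0,0,0],[0,0,0,0,0,0],[0,0,0,0,0,0]],
])

```text
time: 35.45
tool_pos: [626.5, -63.8, 131.2]
orientation: [-2.453, 1.959, -0.001]
ft_force: [-2.7, 6.2, 5.0]
finger_gap: 21.3
```

```bash
python3 st.py
python3 - <<'E'
from look import *
tilt(14)
E
python3 jaw.py 14
```

```text
t 35.45 r 61.04 theta 12.95 z 131.16 Ftan -6.6 Frad -1.2 Fz 5.0 gap 21.3 zax [0.0015 0.0013] yaw -77.22
35.45 [626.5 -63.8 131.2] 21.3 [-2.7  6.2  5. ]
plane 1763 [-1.100000e-02  4.100000e-03  1.001062e+02] ctr [24.98083396  6.21597337]
boss 0 
knobtop 1774 [628.96263244 -59.30017584 139.94636957] [628.47839304 -63.48543935 138.41172633]
housing z 17 64.16810970827237
14 housing +x edge  y [-38.  -33.1]
jaw+pad tops hist [(105, 25), (106, 103), (107, 92), (108, 97), (109, 104), (110, 76), (111, 94), (112, 77), (113, 90), (114, 90), (115, 80), (116, 89), (117, 102), (118, 101), (119, 84), (120, 92), (121, 98), (122, 101), (123, 95), (124, 100), (125, 104), (126, 97), (127, 106), (128, 75), (129, 78), (130, 27), (136, 13), (137, 51), (138, 83), (139, 77), (140, 69), (141, 92), (142, 76), (143, 75), (144, 43), (145, 13), (146, 65), (147, 44), (148, 26), (149, 22), (150, 21), (151, 20), (152, 15), (153, 17), (154, 10), (155, 13), (156, 14), (157, 10), (158, 9)]
tin x [146.5 204.6] y [-38.   35.5] circle ((183.14381408691406, -0.9951193928718567), 38.616764068603516)
```

View pics/w14.png

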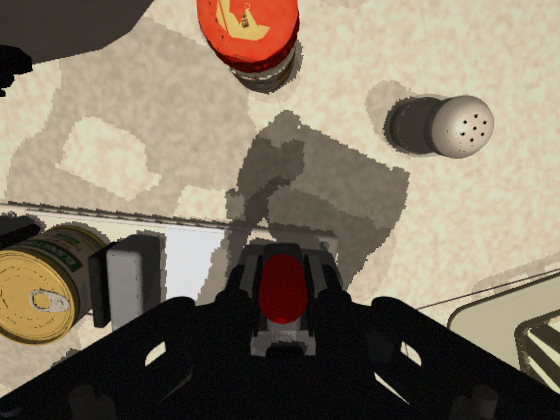

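Pad face and tin are unchanged (144.6 and 183) while the jaw body advanced 1.2 mm, so the pad is in about 1.7 mm by vision and 2.3 by angle. A last 4°, ease back the load, then release.

Request:
move_arm([
  [[2.1,0,0,0,0,0],[2.1,0.2,0,0,0,0],[0,0,0,0,0,0],[0,0,0,0,0,0],[0,0,0,0,0,0],[0,0,0,0,0,0],[0,0,0,0,0,0],[0,0,0,0,0,0]],
])

```text
time: 36.17
tool_pos: [627.2, -67.2, 131.1]
orientation: [-2.453, 1.959, 0.001]
ft_force: [-3.1, 9.4, 5.4]
finger_gap: 21.1
```

```bash
python3 st.py
```

```text
t 36.17 r 61.06 theta 9.71 z 131.15 Ftan -9.8 Frad -1.5 Fz 5.4 gap 21.1 zax [0.0013 0.0024] yaw -77.21
```

Request:
move_arm([
  [[-1,0,0,0,0,0],[-0.8,0,0,0,0,0],[0,0,0,0,0,0],[0,0,0,0,0,0],[0,0,0,0,0,0],[0,0,0,0,0,0],[0,0,0,0,0,0],[0,0,0,0,0,0]],
])

```text
time: 36.83
tool_pos: [627.1, -66.8, 131.1]
orientation: [-2.453, 1.96, -0.002]
ft_force: [-1.0, 5.7, 6.7]
finger_gap: 21.1
```

```bash
python3 st.py
```

```text
t 36.83 r 61.08 theta 10.09 z 131.06 Ftan -5.7 Frad 0.0 Fz 6.7 gap 21.1 zax [0.0018 0.0006] yaw -77.24
```

Request:
move_arm([
  [[0,0,0,0,0,0],[0,0,0,0,0,0],[0,0,0,0,0,0],[0,0,0,0,0,0],[0,0,0,0,0,0],[0,0,0,0,0,0],[0,0,0,0,0,0],[0,0,0,0,0,0]],
], grip=0.4)

```text
time: 37.5
tool_pos: [626.7, -67.3, 130.2]
orientation: [2.454, -1.961, 0.0]
ft_force: [-1.0, 0.2, -0.7]
finger_gap: 34.2
```

Request:
move_arm([
  [[0,0,-8,0,0,0],[0,0,-18,0,0,0],[0,0,-25,0,0,0],[-4,8,-25,0,0,0],[-8,16,-16,0,0,0],[-8,16,-8,0,0,0],[-4,10,0,0,0,0],[0,0,0,0,0,0]],
])

```text
time: 38.17
tool_pos: [571.4, -54.5, 232.1]
orientation: [-2.455, 1.96, -0.002]
ft_force: [0.3, -0.3, -0.3]
finger_gap: 34.0
```

```bash
python3 - <<'E'
from look import *
tilt(15)
E
python3 jaw.py 15
```

```text
38.1667 [571.4 -54.5 232.1] 34.0 [ 0.3 -0.3 -0.3]
plane 2170 [6.13000e-02 1.67000e-02 9.98896e+01] ctr [4.84027638 2.67645914]
boss 731 (np.float64(13.0), array([564.95963583, -78.83569944]), array([20.29279745, 20.60261374]))
knobtop 765 [598.64702776 -63.67547823 139.93160787] [622.82063313 -62.85535956 142.30049803]
housing z 2581 66.43020974410689
15 housing +x edge 35.85 y [-37.8  35.6]
jaw+pad tops hist [(106, 25), (107, 71), (108, 81), (109, 76), (110, 71), (111, 63), (112, 64), (113, 77), (114, 65), (115, 65), (116, 69), (117, 72), (118, 62), (119, 72), (120, 67), (121, 72), (122, 69), (123, 71), (124, 71), (125, 65), (126, 62), (127, 79), (128, 53), (129, 46), (130, 43), (137, 28), (138, 37), (139, 45), (140, 43), (141, 47), (142, 44), (143, 37), (144, 32), (146, 21), (147, 20), (148, 11), (149, 5), (150, 7), (151, 8), (153, 7), (154, 6)]
tin x [146.7 219.1] y [-36.9  35.1] circle ((183.51046752929688, -1.1087151765823364), 37.94060134887695)
```

View pics/w15.png

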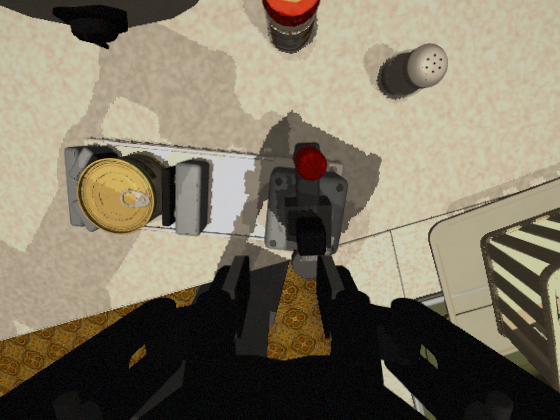

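After release the crank tipped again (about 3.6°, knob side up; the opening pads drag it upward). Jaw and tin are fine (tin centre about 184, pad in about 2 mm). I'll level it as before: grip the boss across its x sides, ease down, release with a small opening, press on axis.

Run:
```python
from h import *
s=sense(); print(s['tool_pos'],s['joints'].round(2))
plan([567.3,-77.8,185],13,16)
```

```text
[572.34859365 -54.74695968 231.48450106] [-0.23  0.45  1.42 -0.    1.27  1.12]
[[1.3,0.6,2.9,0.0,-0.0001,-0.0984],[1.3,0.8,2.9,0.0,-0.0001,-0.0984],[1.2,0.9,2.9,0.0,-0.0001,-0.0984],[1.1,1.0,2.9,0.0,-0.0001,-0.0984],[1.0,1.0,2.9,0.0,-0.0001,-0.0984],[0.8,1.2,2.9,0.0,-0.0001,-0.0984],[0.8,1.3,2.9,0.0,-0.0001,-0.0984],[0.6,1.3,2.9,0.0,-0.0001,-0.0984],[0.5,1.4,2.9,0.0,-0.0001,-0.0984],[0.4,1.5,3.0,0.0,-0.0001,-0.0984],[0.2,1.4,2.9,0.0,-0.0001,-0.0984],[0.1,1.5,2.9,0.0,-0.0001,-0.0984],[-0.1,1.5,2.9,0.0,-0.0001,-0.0984],[-0.2,1.4,2.9,0.0,-0.0001,-0.0984],[-0.4,1.5,2.9,0.0,-0.0001,-0.0984],[-0.5,1.3,2.9,0.0,-0.0001,-0.0984]]
```

Request:
move_arm([
  [[1.3,0.6,2,0,0,-0.098],[1.3,0.8,2,0,0,-0.098],[1.2,0.9,2,0,0,-0.098],[1.1,1,3,0,0,-0.098],[1,1,3,0,0,-0.098],[0.8,1.2,3,0,0,-0.098],[0.8,1.3,3,0,0,-0.098],[0.6,1.3,3,0,0,-0.098]],
])

```text
time: 38.88
tool_pos: [570.8, -66.7, 208.7]
orientation: [3.019, -0.867, -0.001]
ft_force: [0.4, 0.7, -0.8]
finger_gap: 34.1
```

Request:
move_arm([
  [[0.5,1.4,4,0,0,-0.099],[0.4,1.5,4,0,0,-0.099],[0.2,1.4,4,0,0,-0.099],[0.1,1.5,4,0,0,-0.099],[-0.1,1.5,4,0,0,-0.099],[-0.2,1.4,4,0,0,-0.099],[-0.4,1.5,2,0,0,-0.099],[-0.5,1.3,0,0,0,-0.099]],
])

```text
time: 39.55
tool_pos: [567.9, -78.2, 182.2]
orientation: [-3.12, -0.365, 0.002]
ft_force: [0.2, 0.5, 0.4]
finger_gap: 34.1
```

Run:
```python
from look import *
tilt(16)
s=sense(); R=Ro.from_rotvec(s['orientation']).as_matrix(); print(s['tool_pos'],s['joint_velocities'].round(3),np.degrees(np.arctan2(R[1,0],R[0,0])),R[:,2].round(4))
print('to go',((np.array([567.3,-77.6,132.5])-s['tool_pos'])@R).round(2))
```

```text
39.55 [567.9 -78.2 182.2] 34.1 [0.2 0.5 0.4]
plane 4120 [6.25000e-02 1.82000e-02 9.99057e+01] ctr [-0.7192475   2.45893403]
boss 1194 (np.float64(12.0), array([564.16610663, -78.55257813]), array([20.32782337, 20.37377223]))
knobtop 1090 [596.44182325 -65.53187164 139.24923812] [619.56695622 -61.82345879 142.22671306]
housing z 3272 66.44157600361027
[568.00379595 -78.44080799 182.53974395] [ 0.005 -0.006 -0.005  0.001  0.001  0.247] 13.655372254828702 [-9.e-04 -0.e+00 -1.e+00]
to go [-0.44 -0.97 50.04]
```

View pics/w16.png

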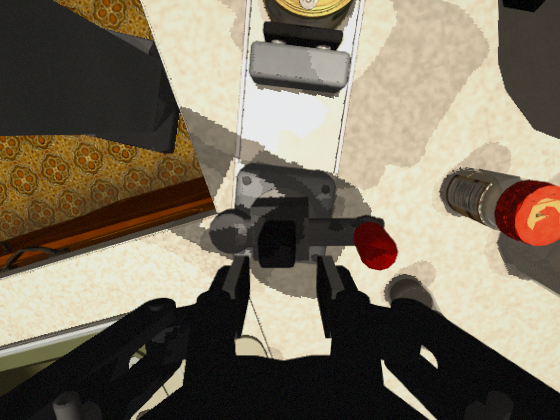

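The boss (278,243) lies between the fingers, arm in line. Descending and gripping.

Request:
move_arm([
  [[-0.6,-0.7,6,0,0,0],[0,0,10,0,0,0],[0,0,10,0,0,0],[0,0,9,0,0,0],[0,0,7,0,0,0],[0,0,4,0,0,0],[0,0,2,0,0,0],[0,0,1,0,0,0]],
])

```text
time: 40.27
tool_pos: [566.7, -77.3, 133.9]
orientation: [-3.121, -0.357, 0.001]
ft_force: [0.3, 0.3, -0.5]
finger_gap: 34.2
```

Request:
move_arm([
  [[0,0,0,0,0,0],[0,0,0,0,0,0],[0,0,0,0,0,0],[0,0,0,0,0,0],[0,0,0,0,0,0],[0,0,0,0,0,0],[0,0,0,0,0,0],[0,0,0,0,0,0]],
], grip=0, force=50)

```text
time: 40.93
tool_pos: [566.9, -77.4, 134.5]
orientation: [3.121, 0.357, 0.001]
ft_force: [-0.3, 0.6, 0.9]
finger_gap: 21.4
```

Run:
```python
from look import *
tilt(17)
s=sense();print(s['torque'].round(3))
```

```text
40.9333 [566.9 -77.4 134.5] 21.4 [-0.3  0.6  0.9]
plane 5219 [-1.700000e-03 -2.600000e-03  1.004938e+02] ctr [-0.32973428  5.49436592]
boss 2542 (np.float64(12.5), array([566.75094443, -76.98713196]), array([40.86518147, 21.25207785]))
knobtop 1502 [596.88754534 -68.5193982  137.68870043] [623.47059533 -61.09564066 139.01159104]
housing z 4490 66.5043895834224
[0.023 0.038 0.071]
```

Level now (slopes below 0.003), about 1–1.5 mm high and unloaded. Easing down.

Request:
move_arm([
  [[0,0,0.5,0,0,0],[0,0,0.5,0,0,0],[0,0,0.5,0,0,0],[0,0,0.5,0,0,0],[0,0,0.3,0,0,0],[0,0,0,0,0,0],[0,0,0,0,0,0],[0,0,0,0,0,0]],
])

```text
time: 41.65
tool_pos: [567.0, -77.4, 133.8]
orientation: [3.12, 0.357, 0.003]
ft_force: [-4.2, 0.9, 12.0]
finger_gap: 21.1
```

Run:
```python
from look import *
tilt(18)
```

```text
41.65 [567.  -77.4 133.8] 21.1 [-4.2  0.9 12. ]
plane 5239 [-5.000e-04 -1.200e-03  9.985e+01] ctr [-0.04999914  5.44415442]
boss 2513 (np.float64(12.5), array([567.0300783 , -77.05400828]), array([40.9552091 , 21.22129819]))
knobtop 1461 [594.79454157 -69.2760506  138.00093946] [623.91105779 -61.2560277  138.54437712]
housing z 4542 66.49444229196641
```

Request:
move_arm([
  [[-0.2,0,-0.5,0,0,0],[-0.2,0,-0.5,0,0,0],[0,0,0,0,0,0],[0,0,0,0,0,0],[0,0,0,0,0,0],[0,0,0,0,0,0],[0,0,0,0,0,0],[0,0,0,0,0,0]],
])

```text
time: 42.37
tool_pos: [566.8, -77.4, 134.1]
orientation: [3.121, 0.357, 0.003]
ft_force: [-2.5, 1.9, 7.7]
finger_gap: 21.2
```

Request:
move_arm([
  [[0,0,0,0,0,0],[0,0,0,0,0,0],[0,0,0,0,0,0],[0,0,0,0,0,0],[0,0,0,0,0,0],[0,0,0,0,0,0],[0,0,0,0,0,0],[0,0,0,0,0,0]],
], grip=0.32)

```text
time: 43.03
tool_pos: [566.3, -77.4, 132.9]
orientation: [3.121, 0.357, -0.0]
ft_force: [0.5, -0.1, -0.1]
finger_gap: 27.3
```

Run:
```python
from look import *
tilt(19)
```

```text
43.0333 [566.3 -77.4 132.9] 27.3 [ 0.5 -0.1 -0.1]
plane 5129 [5.56000e-02 1.52000e-02 9.99649e+01] ctr [1.38884115 6.05528841]
boss 2543 (np.float64(12.5), array([566.59629312, -77.35751353]), array([38.13638045, 21.79001905]))
knobtop 1520 [592.57327232 -70.19229004 139.09449207] [619.98193852 -58.705329   141.67638767]
housing z 4612 66.5017678004258
```

On release it tipped again. The tool rests about 0.6 mm to −x of the boss axis, so the knob-side pad lets go last and drags that side up. At the earlier good release the offset was the other way. I'll grip again with the tool shifted +1.1 mm along the arm before releasing.

Request:
move_arm([
  [[0,0,0,0,0,0],[0,0,0,0,0,0],[0,0,0,0,0,0],[0,0,0,0,0,0],[0.4,0,0.3,0,0,0],[0.4,0,0.3,0,0,0],[0.4,0,0.2,0,0,0],[0,0,0,0,0,0]],
], grip=0)

```text
time: 43.75
tool_pos: [566.7, -77.3, 132.8]
orientation: [3.121, 0.358, -0.003]
ft_force: [-6.3, -0.4, 9.2]
finger_gap: 21.5
```

Run:
```python
from look import *
tilt(20)
```

```text
43.75 [566.7 -77.3 132.8] 21.5 [-6.3 -0.4  9.2]
plane 5268 [2.700000e-03 1.100000e-03 1.000495e+02] ctr [0.19019592 5.67684656]
boss 2560 (np.float64(13.0), array([567.10448578, -77.05629364]), array([40.3582468, 21.5152966]))
knobtop 1488 [594.08366807 -69.02567489 140.52457216] [623.31143739 -60.76216493 138.92867216]
housing z 4568 66.47669191085505
```

Request:
move_arm([
  [[0,0,0,0,0,0],[0,0,0,0,0,0],[0,0,0,0,0,0],[0,0,0,0,0,0],[0,0,0,0,0,0],[0,0,0,0,0,0],[0,0,0,0,0,0],[0,0,0,0,0,0]],
], grip=0.32)

```text
time: 44.47
tool_pos: [567.5, -77.1, 132.1]
orientation: [3.121, 0.357, -0.0]
ft_force: [-1.1, 0.8, 0.2]
finger_gap: 27.2
```

Run:
```python
from look import *
tilt(21)
```

```text
44.4667 [567.5 -77.1 132.1] 27.2 [-1.1  0.8  0.2]
plane 5137 [3.610000e-02 1.140000e-02 1.000698e+02] ctr [1.19817522 5.52927209]
boss 2610 (np.float64(13.0), array([566.9691402 , -77.33718427]), array([37.98490919, 22.0270274 ]))
knobtop 1383 [593.73847365 -70.04987666 139.67562766] [621.59918276 -58.71948422 140.78799428]
housing z 4688 66.45485178603425
```

Request:
move_arm([
  [[0,0,-8,0,0,0],[0,0,-14,0,0,0],[0,0,-6,0,0,0],[3,0,0,0,0,0],[4,0,0,0,0,0],[3,0,0,0,0,0],[2,0,0,0,0,0],[0,0,1.5,0,0,0]],
], grip=0.32)

```text
time: 45.18
tool_pos: [579.6, -74.3, 158.3]
orientation: [-3.121, -0.358, 0.0]
ft_force: [-0.1, 0.0, 0.3]
finger_gap: 27.5
```

Request:
move_arm([
  [[0,0,0,0,0,0],[0,0,0,0,0,0],[0,0,0,0,0,0],[0,0,0,0,0,0],[0,0,0.5,0,0,0],[0,0,0.5,0,0,0],[0,0,0.5,0,0,0],[0,0,0.5,0,0,0]],
], grip=0)

```text
time: 45.85
tool_pos: [579.6, -74.6, 157.5]
orientation: [3.121, 0.357, 0.002]
ft_force: [-1.3, -0.1, 7.5]
finger_gap: 0.1
```

Request:
move_arm([
  [[0,0,1,0,0,0],[0,0,1,0,0,0],[0,0,0.5,0,0,0],[0,0,0.5,0,0,0],[0,0,0.5,0,0,0],[0,0,0,0,0,0],[0,0,0,0,0,0],[0,0,0,0,0,0]],
])

```text
time: 46.52
tool_pos: [581.3, -75.0, 157.0]
orientation: [3.118, 0.357, 0.011]
ft_force: [-1.2, 0.4, 18.5]
finger_gap: -0.1
```

Run:
```python
from look import *
tilt(22)
```

```text
46.5167 [581.3 -75.  157. ] -0.1 [-1.2  0.4 18.5]
plane 4781 [1.22000e-02 2.96000e-02 9.98674e+01] ctr [-0.91709784  3.10175946]
boss 1009 (np.float64(71.0), array([561.97270905, -77.75527618]), array([24.19637048, 15.43281842]))
knobtop 1319 [596.10508316 -65.36651543 137.92851387] [622.09136603 -61.39608358 139.7864534 ]
housing z 3867 66.48438501223097
```

Request:
move_arm([
  [[0,0,-6,0,0,0],[0,0,-14,0,0,0],[-4,0,-20,0,0,0],[-6,0,-20,0,0,0],[-4,0,-10,0,0,0],[0,0,-3,0,0,0],[0,0,0,0,0,0],[0,0,0,0,0,0]],
])

```text
time: 47.23
tool_pos: [565.3, -77.5, 225.2]
orientation: [-3.121, -0.357, 0.002]
ft_force: [0.4, 0.2, -0.5]
finger_gap: -0.1
```

Run:
```python
from look import *
tilt(23)
s,p,d=pickle.load(open('pics/w23.pkl','rb'))
a=p[130:280,190:420,::-1]; a=((a/255.)**0.5*255).astype(np.uint8); cv2.imwrite('pics/w23z.png',cv2.resize(a,None,fx=3.4,fy=3.4,interpolation=cv2.INTER_CUBIC))
P=cam_pose('wrist',s); X,uv=cloud(d,P); c=np.array([567.2,-77.9]); yaw=np.radians(13)
q=(X[:,:2]-c)@np.array([[np.cos(yaw),-np.sin(yaw)],[np.sin(yaw),np.cos(yaw)]])
for b in range(-56,76,6):
    k=(abs(q[:,0]-b)<3)&(abs(q[:,1])<9)&(X[:,2]<150)&(X[:,2]>80); z=X[k,2]
    print(b,k.sum(),np.percentile(z,[10,50,90]).round(1) if k.any() else '')
for b in range(-24,25,4):
    k=(abs(q[:,1]-b)<2)&(abs(q[:,0]+0)<19)&(X[:,2]<108)&(X[:,2]>60); z=X[k,2]
    print('y',b,k.sum(),np.percentile(z,[10,50,90]).round(1) if k.any() else '')
m=(abs(X[:,2]-68.5)<1.5)&(np.hypot(q[:,0],q[:,1])<26); print('collar?',np.histogram(X[m,2],6))
```

```text
47.2333 [565.3 -77.5 225.2] -0.1 [ 0.4  0.2 -0.5]
plane 2833 [6.36000e-02 1.74000e-02 9.99046e+01] ctr [-1.4308126   1.59600227]
boss 787 (np.float64(12.5), array([564.11108908, -78.96822031]), array([20.09648124, 20.12042173]))
knobtop 701 [620.56762264 -62.78136808 139.67552691] [619.66730571 -61.79472918 142.26523546]
housing z 2520 66.3743634781128
-56 0 
-50 98 [95.4 96.4 97.3]
-44 145 [96.1 97.1 97.8]
-38 144 [96.6 97.5 98.4]
-32 142 [97.1 97.8 98.7]
-26 155 [97.3 98.2 99. ]
-20 141 [97.8 98.7 99.6]
-14 146 [ 99.1 132.  133.3]
-8 193 [132.7 133.4 134.3]
-2 210 [133.  133.9 134.8]
4 192 [132.8 134.1 134.9]
10 140 [100.2 101.1 128.7]
16 147 [100.2 101.1 101.9]
22 143 [100.4 101.4 102.3]
28 152 [100.7 101.8 102.7]
34 146 [101.3 102.3 103.1]
40 145 [101.5 102.5 103.5]
46 342 [102.4 119.9 141.2]
52 213 [104.4 142.2 143.1]
58 187 [141.9 142.8 143.6]
64 107 [140.1 142.8 143.7]
70 7 [103.4 103.8 104.6]
y -24 0 
y -20 41 [ 98.3 100.5 101.7]
y -16 63 [ 98.3 100.5 101.6]
y -12 66 [ 98.7 100.7 101.5]
y -8 60 [ 99.1 101.  101.7]
y -4 69 [ 99.1 100.9 102.2]
y 0 68 [ 98.8 100.7 101.7]
y 4 84 [ 98.5 100.6 101.7]
y 8 127 [ 98.8 100.3 101.8]
y 12 237 [ 98.7 100.  102.8]
y 16 211 [ 98.8 100.  101.4]
y 20 499 [ 68.2  83.2 100. ]
y 24 176 [66.  68.  69.2]
collar? (array([10, 34, 60, 63, 45, 24]), array([67.1157311 , 67.5943345 , 68.0729379 , 68.55154131, 69.03014471,
       69.50874811, 69.98735151]))
```

View pics/w23z.png

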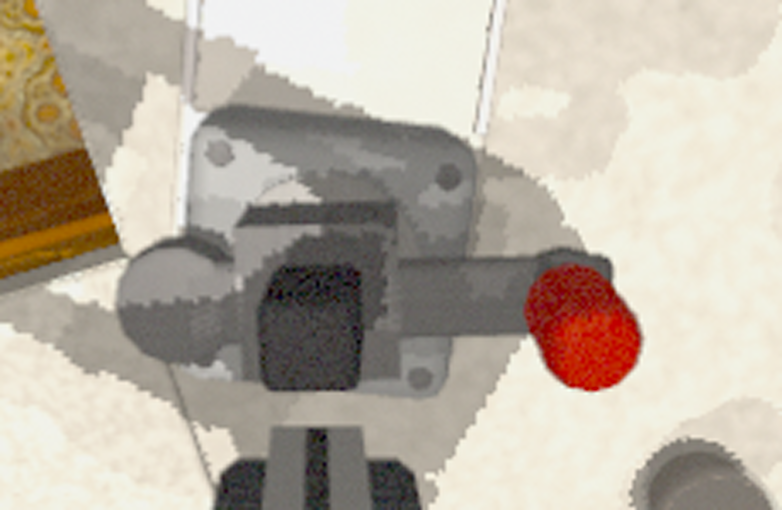

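Seen from above, the crank is still on the shaft but tipped to its play limit: boss shifted to −x, knob top about 4 mm high. One more levelling attempt, with a larger shift toward the knob before release (the smaller shift already halved the tilt).

Request:
move_arm([
  [[0.8,0,8,0,0,0],[0.8,0,14,0,0,0],[0,0,18,0,0,0],[0,0,18,0,0,0],[0,0,14,0,0,0],[0,0,8,0,0,0],[0,0,4,0,0,0],[0,0,2,0,0,0]],
], grip=0.4)

```text
time: 47.95
tool_pos: [566.9, -77.1, 139.1]
orientation: [-3.121, -0.357, 0.002]
ft_force: [-0.4, 0.0, -0.5]
finger_gap: 33.9
```

Request:
move_arm([
  [[0,0,3,0,0,0],[0,0,2,0,0,0],[0,0,1,0,0,0],[0,0,0,0,0,0],[0,0,0,0,0,0],[0,0,0,0,0,0],[0,0,0,0,0,0],[0,0,0,0,0,0]],
], grip=0, force=40)

```text
time: 48.62
tool_pos: [567.5, -77.3, 136.4]
orientation: [3.12, 0.357, 0.004]
ft_force: [-4.3, 1.4, 10.6]
finger_gap: 20.9
```

Run:
```python
from look import *
tilt(24)
```

```text
48.6167 [567.5 -77.3 136.4] 20.9 [-4.3  1.4 10.6]
plane 5158 [-6.10000e-03 -6.70000e-03  9.97582e+01] ctr [0.04638218 5.35234805]
boss 2387 (np.float64(14.0), array([567.38676489, -76.82369407]), array([40.43798059, 21.13718466]))
knobtop 1371 [595.62667949 -67.05485233 140.43660685] [624.56982689 -61.68584994 138.15130642]
housing z 4440 66.48756017814432
```

Request:
move_arm([
  [[0.5,0,-0.4,0,0,0],[0.5,0,-0.4,0,0,0],[0.5,0,0,0,0,0],[0,0,0,0,0,0],[0,0,0,0,0,0],[0,0,0,0,0,0],[0,0,0,0,0,0],[0,0,0,0,0,0]],
])

```text
time: 49.33
tool_pos: [567.8, -77.1, 136.5]
orientation: [3.12, 0.358, -0.001]
ft_force: [-6.5, 0.2, 8.9]
finger_gap: 21.2
```

Request:
move_arm([
  [[0,0,0,0,0,0],[0,0,0,0,0,0],[0,0,0,0,0,0],[0,0,0,0,0,0],[0,0,0,0,0,0],[0,0,0,0,0,0],[0,0,0,0,0,0],[0,0,0,0,0,0]],
], grip=0.4)

```text
time: 50.0
tool_pos: [568.6, -76.9, 134.9]
orientation: [3.121, 0.357, -0.0]
ft_force: [-0.0, -0.4, 0.2]
finger_gap: 33.8
```

Run:
```python
from look import *
tilt(25)
```

```text
50.0 [568.6 -76.9 134.9] 33.8 [-0.  -0.4  0.2]
plane 5176 [5.59000e-02 1.49000e-02 9.99619e+01] ctr [2.14279511 5.5152554 ]
boss 2382 (np.float64(13.5), array([567.05597497, -77.18825264]), array([38.2645926 , 21.71235913]))
knobtop 1440 [584.95591214 -70.83605541 140.90810955] [618.75793046 -58.12995752 141.5606394 ]
housing z 4559 66.50121022014656
```

It tips back to the same rest angle once free. One last on-axis press on the boss top (the step that held it level the first time), then the final checks.

Request:
move_arm([
  [[0,0,-8,0,0,0],[0,0,-12,0,0,0],[-0.8,0,-6,0,0,0],[-0.8,0,0,0,0,0],[0,0,0,0,0,0],[0,0,0,0,0,0],[0,0,0,0,0,0],[0,0,0,0,0,0]],
], grip=0.3)

```text
time: 50.72
tool_pos: [566.8, -77.2, 160.5]
orientation: [-3.121, -0.357, 0.001]
ft_force: [-0.5, -0.4, -0.5]
finger_gap: 26.0
```

Request:
move_arm([
  [[0,0,0,0,0,0],[0,0,0,0,0,0],[0,0,0,0,0,0],[0,0,1,0,0,0],[0,0,1,0,0,0],[0,0,1,0,0,0],[0,0,1,0,0,0],[0,0,0.5,0,0,0]],
], grip=0)

```text
time: 51.38
tool_pos: [567.6, -77.4, 157.5]
orientation: [3.12, 0.357, 0.003]
ft_force: [-1.2, 0.9, 8.3]
finger_gap: -0.4
```

Request:
move_arm([
  [[0,0,1,0,0,0],[0,0,1,0,0,0],[0,0,0.5,0,0,0],[0,0,0.5,0,0,0],[0,0,0,0,0,0],[0,0,0,0,0,0],[0,0,0,0,0,0],[0,0,0,0,0,0]],
])

```text
time: 52.05
tool_pos: [568.5, -77.6, 157.1]
orientation: [3.119, 0.357, 0.009]
ft_force: [-3.6, 1.6, 20.8]
finger_gap: 0.0
```

Run:
```python
from look import *
tilt(26)
```

```text
52.05 [568.5 -77.6 157.1] 0.0 [-3.6  1.6 20.8]
plane 5048 [2.97000e-02 2.38000e-02 9.96446e+01] ctr [-1.03097007  3.02201245]
boss 287 (np.float64(20.5), array([562.86444671, -71.50221392]), array([20.21090976,  6.29070989]))
knobtop 1370 [622.26602781 -62.12694612 138.3122261 ] [620.81457818 -60.94982505 140.39867414]
housing z 3955 66.45421940438425
```

Request:
move_arm([
  [[1,0,0,0,0,0],[1,0,0,0,0,0],[1,0,0,0,0,0],[0,0,0,0,0,0],[0,0,-1,0,0,0],[0,0,-2,0,0,0],[0,0,-4,0,0,0],[0,0,-8,0,0,0]],
])

```text
time: 52.77
tool_pos: [569.4, -76.5, 167.9]
orientation: [-3.121, -0.357, 0.003]
ft_force: [-0.0, -0.6, 0.5]
finger_gap: -0.1
```

Request:
move_arm([
  [[0,0,-16,0,0,0],[0,4,-25,0,0,0],[0,12,-30,0,0,0],[0,14,-20,0,0,0],[0,10,-8,0,0,0],[0,0,0,0,0,0],[0,0,0,0,0,0],[0,0,0,0,0,0]],
])

```text
time: 53.43
tool_pos: [578.4, -114.9, 266.3]
orientation: [-3.12, -0.357, 0.003]
ft_force: [-0.2, -0.1, -0.5]
finger_gap: 0.1
```

```bash
python3 - <<'E'
from look import *
tilt(27)
E
python3 jaw.py 27
```

```text
53.4333 [ 578.4 -114.9  266.3] 0.1 [-0.2 -0.1 -0.5]
plane 2411 [6.27000e-02 1.68000e-02 9.98403e+01] ctr [-2.20507341  0.65220755]
boss 661 (np.float64(16.0), array([563.92098207, -78.58824933]), array([20.39577134, 20.27578215]))
knobtop 558 [601.37476488 -67.9678236  139.7368912 ] [619.97906338 -62.03286911 142.32908727]
housing z 2416 66.3489488020125
27 housing +x edge 35.31 y [-37.   36.8]
jaw+pad tops hist [(105, 10), (106, 54), (107, 92), (108, 84), (109, 83), (110, 77), (111, 83), (112, 72), (113, 86), (114, 77), (115, 85), (116, 74), (117, 80), (118, 79), (119, 89), (120, 78), (121, 83), (122, 79), (123, 84), (124, 81), (125, 72), (126, 89), (127, 81), (128, 74), (129, 67), (130, 57), (131, 8), (136, 7), (137, 30), (138, 48), (139, 50), (140, 53), (141, 48), (142, 57), (143, 50), (144, 43), (146, 25), (147, 17), (148, 11), (149, 9), (150, 10), (151, 11), (152, 7)]
tin x [145.9 151.4] y [-19.2  10.6] circle ((149.81478881835938, -4.302314758300781), 15.63781452178955)
```

View pics/w27.png

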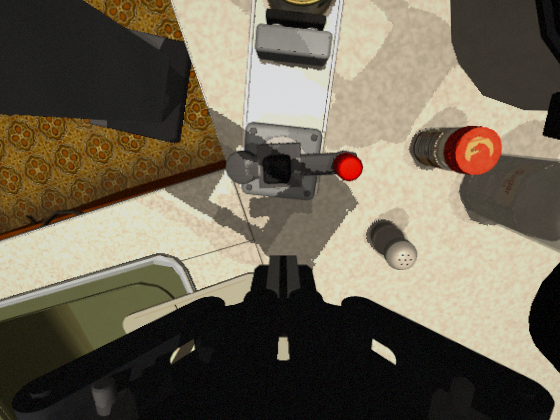

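Run:
```python
from h import *
p,d=eyes.camera("top"); cv2.imwrite('pics/top9.png',p[:,:,::-1]); a=p[115:240,270:430,::-1]; cv2.imwrite('pics/top9z.png',cv2.resize(a,None,fx=4.5,fy=4.5,interpolation=cv2.INTER_CUBIC))
P=cam_pose("top")
for n in ["tin","spice_jar","salt_shaker","mug"]:
    r=eyes.trace("top",n)
    if r: X,_=cloud(d,P,r[0]['region']); print(n,round(r[0]['confidence'],2),np.median(X,0).round(),np.percentile(X,97,0).round())
print(sense()['time'])
```

```text
tin 0.67 [540. 104.  66.] [576. 138.  72.]
spice_jar 0.72 [728. -19.  97.] [755.  -2. 110.]
salt_shaker 0.7 [ 709. -136.   59.] [744. -93. 319.]
mug 0.78 [362. 487.  33.] [402. 519.  96.]
53.7333
```

View pics/top9z.png

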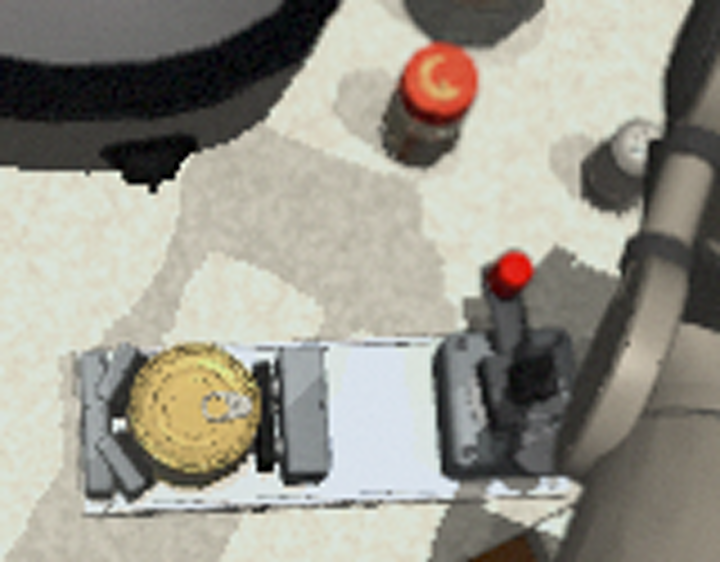

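The top view shows the tin (195,410) held between the V and the pad. The crank is on the shaft, bystanders are where they were, and the arm is clear. Handing in.

```bash
python3 -c "
from workcell import job_done
print(job_done())"
```

```text
the job is handed in; nothing more can be done
None
```

The tin is clamped and the job is handed in, but the crank does not sit quite flat on the shaft. At 54 s it was still tipped about 3.7° (knob side up), even though it is over the shaft for nearly its full depth.

- **Fitting:** The crank went down over the shaft with no force until it touched near the bottom. It then tipped, so I gripped it upright and pressed it gently to level and seat it before winding.
- **Winding:** I wound it clockwise by the knob for about 2.25 turns, then let go and backed away.
- **Tin and pad:** The tin stands in the V with its axis at about 184 mm. The sprung pad is pushed in about 2.0 mm by the last camera measurement and about 2.5 mm by the turn angle. That is roughly half, and it did not bottom.
- **Surroundings:** The jar, shaker and mug are where they were, within the few millimetres I can measure, and the robot touches nothing. The highest force I saw was about 21 N.
- **What failed:** After I released the knob, the crank tipped again to the limit of the socket's play. It leaves the hub centre about 1 mm above fully seated. I tried several times to level it, by gripping the boss and by pressing on its top. It was level while held, but tipped back each time it was free.

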